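Kit the bearing-housing carrier

ROBOT

A 6-joint arm with a two-finger parallel gripper is mounted at the origin on the work surface. World frame = base frame: x ahead of the robot, y to its left, z up, the work surface at z = 0. Lengths are in mm, angles in rad, forces in N, time in s.
With the tool pointing down it reaches from about 275 to 750 mm from the base axis. Payload 10.2 kg.
Tool frame: the origin (TCP) lies between the finger pads; the fingertips stand 14 mm ahead of it and the grasp point (between the pads) lies 5 mm behind it (tip_reach is the distance from the TCP to the fingertips, in mm); z points along the fingers, y is the line along which they close (so a half turn about z gives the same grasp; the last joint's range is limited). The gripper opens to 85 mm and grips with 20 to 120 N. Pads are 22 mm wide; open, the fingers measure 114 mm over their backs; the gripper's body (76 mm by 85 mm) begins 54 mm behind the grasp point. The pads swing forward as they close: fully open they stand 13 mm farther back than shut.
Start: joints at [0.946, 0.313, 1.498, -0, 1.331, -0.223], TCP at [205.328, 483.189, 245.294] pointing down, gripper open.
Joint ranges: [-2.94, 2.94], [-0.97, 2.17], [0.19, 2.56], [-1.23, 4.37], [0.02, 3.11], [-2.88, 2.88]. Speed limits (rad/s): [2.39, 2.39, 3.01, 3.14, 3.14, 3.14].

INTERFACE

Orientations are given as a unit quaternion [w, x, y, z].
In Python, from rig import * gives the robot as it stands.
- The arm moves only by the tool arm_command, never from a script. Its argument "steps" is a list that holds one entry, the list of rows, each a list of 7 numbers: the opening, from 0 (shut) to 1 (fully open), then the shift along the tool's x, y, z each as a share of 0.05 m, from -1 to 1, then the turn, a rotation vector about the tool's x, y, z each as a share of 0.15 rad, from -1 to 1. A call has 1 to 8 rows; each row shifts and turns the commanded pose from where the row before left it, along the tool's axes as they then stand; what a row does not reach is not made up. A row lasts 1/8 s, in which the tool goes at most 62.5 mm and 10.7 degrees, less where a joint would pass 70% of its speed; a pose out of reach is approached as far as the arm can. A call with a number of a shift or a turn outside -1 to 1 is refused whole. A call with a gripper value outside its range is refused whole. The fingers move at their own pace and stop on an object; "squeeze" is the grip in N (left out, the last holds). Time passes only in rows, so rows that do not move let the fingers close. It gives the time, the measured TCP pose, the force, the opening and the grip force at its end, in the units of the state.
- sense(): the state, without advancing time (a new reading comes with each control period).
- capture(name): name is "scene" or "top" or "wrist"; returns the picture (480x640x3 uint8, red, green, blue); there is no depth.
- get_calibration(name): a dict with "intrinsics" (3x3 intrinsics, pixels), "rvec" (rotation vector, rad) and "tvec" (3), from world to camera coordinates, as OpenCV has them; the wrist camera has in their place "T_tool_cam" (4x4, takes a point from camera to tool coordinates, whose origin is the TCP and whose axes are the flange's). Camera axes: x right, y down, z forward; pixel columns grow to the right and rows downward; lengths in mm; the calibration is good to about 2 mm. A picture is of the moment at which its call begins: read the wrist's pose just before it. get_calibration takes no time and is no camera call.
- finish_job(): hands the job in; it is judged then, once.
The state is a dict: "time_s": time; "joints": joint angles; "dq": joint speeds; "tau": joint torques, N m; "eef_pos": TCP position; "ee_rot": TCP orientation; "force": force on the tool from outside, world axes, zero at the start; "wrist_torque": the same for the moment, N m; "grip_width": opening from 0.0 (shut) to 1.0 (fully open); "grip_force": force on a finger pad.
Only numpy, scipy, OpenCV 4.12 (cv2) and the standard library are available. Lean on these libraries where they do the work, as an engineer would, in place of code of your own. Each camera call takes 0.05 s, during which the arm holds its last target. There are 200 camera calls.

TASK

Make up the kit: take every bearing housing off the drying bar over its open end and lay each one fully down in its own pocket of the blue carrier, and slide every brass ring from the bench onto the carrier's spindle so that they lie flat, one on another. When all of them are in place, press the green button on the call box right down and let it come up again; do not tip over the flux jar.

Things in the scene. Friction and masses are not known exactly. Their poses are not given: they have to be found in the camera images.
- bar: fixed drying stand. A level round steel bar, 18 mm in diameter, runs along the stand's y axis with its axis 115 mm above the bench; its -y end is fixed in a blue post (36 x 30 mm, 135 mm high) on a foot plate, its +y end is free and open. 288 mm of bar is exposed. Origin on the bench below the bar's middle
- bar_tip (a point): centre of the open end of the bar, 145 mm from the middle
- bar_root (a point): where the bar enters the post: the fixed end
- housing0: aluminium bearing housing with blue bands near its ends: a square block 44 x 44 mm and 56 mm long with a 26 mm round bore right through it lengthways; 0.2 kg (up to 40 percent either way). Origin at its centre; its y axis runs along the bore. Hangs on the drying bar at the start, its centre 4 mm below the bar's axis. May be absent (None)
- housing1: aluminium bearing housing with blue bands near its ends: a square block 44 x 44 mm and 56 mm long with a 26 mm round bore right through it lengthways; 0.2 kg (up to 40 percent either way). Origin at its centre; its y axis runs along the bore. Hangs on the drying bar at the start, its centre 4 mm below the bar's axis. May be absent (None)
- housing2: aluminium bearing housing with blue bands near its ends: a square block 44 x 44 mm and 56 mm long with a 26 mm round bore right through it lengthways; 0.2 kg (up to 40 percent either way). Origin at its centre; its y axis runs along the bore. Hangs on the drying bar at the start, its centre 4 mm below the bar's axis. May be absent (None)
- housing3: aluminium bearing housing with blue bands near its ends: a square block 44 x 44 mm and 56 mm long with a 26 mm round bore right through it lengthways; 0.2 kg (up to 40 percent either way). Origin at its centre; its y axis runs along the bore. Hangs on the drying bar at the start, its centre 4 mm below the bar's axis. May be absent (None)
- carrier: fixed blue carrier plate, 220 x 220 mm and 30 mm thick, with four rectangular pockets 52 mm (x) by 68 mm (y) and 18 mm deep, centred at x, y = -65 or +65 mm, and an upright steel spindle at its centre. Origin at the centre of its underside, on the bench. A housing lies in a pocket with its bore along the carrier's y axis; its top then stands 26 mm above the plate
- pocket0 (a point): centre of the floor of one carrier pocket, 12 mm above the bench; a seated housing has its centre 22 mm above it
- pocket1 (a point): centre of the floor of one carrier pocket, 12 mm above the bench; a seated housing has its centre 22 mm above it
- pocket2 (a point): centre of the floor of one carrier pocket, 12 mm above the bench; a seated housing has its centre 22 mm above it
- pocket3 (a point): centre of the floor of one carrier pocket, 12 mm above the bench; a seated housing has its centre 22 mm above it
- spindle_top (a point): top of the spindle: 20 mm in diameter, it rises 62 mm above the plate (top 92 mm above the bench); the top 8 mm taper to 12 mm diameter
- ring0: loose brass spacer ring, 58 mm outside diameter, 25 mm bore, 16 mm high, 0.15 kg; lies flat on the bench at the start. Origin at the centre of its underside, z along its axis. May be absent (None)
- ring1: loose brass spacer ring, 58 mm outside diameter, 25 mm bore, 16 mm high, 0.15 kg; lies flat on the bench at the start. Origin at the centre of its underside, z along its axis. May be absent (None)
- ring2: loose brass spacer ring, 58 mm outside diameter, 25 mm bore, 16 mm high, 0.15 kg; lies flat on the bench at the start. Origin at the centre of its underside, z along its axis. May be absent (None)
- callbox: fixed grey call box, 90 x 90 x 35 mm high, with a green push button in a black housing on its top. Origin at the centre of its underside
- call_top (a point): centre of the top of the green button, 36 mm in diameter, pressed straight down; sprung, 6 mm travel, 5 N when fully down
- call (a joint): travel of the green button in m: 0 up, 0.006 fully down
- flux: loose flux jar with a red cap, 54 mm in diameter, 85 mm high, standing on the bench; not to be tipped over. Origin at the centre of its underside
Things that resemble listed ones, but are neither listed nor needed, are in the scene too. What is shaped like the ring1 but pink or purple is not meant. What is shaped like the ring2 but pink is not meant.

How it is judged:
By the outcome, as a careful person would: the job done as asked, in the order asked, and still so for the second after the job is handed in, with the robot touching nothing.
Of housing0, housing1, housing2, housing3 only 3 to 4 are there at a start; the rules pass over those that are not, and their reading is None.
Of ring0, ring1, ring2 only 2 to 3 are there at a start; the rules pass over those that are not, and their reading is None.
At some moment in a run one of ring0, ring1, ring2 may be knocked a few centimetres aside while the robot is not near it.
Once in a run the grip may slacken for a moment while it holds something.
It also fails if it takes over 210 s, if anything falls off the work surface, if the arm or the gripper's body presses on something with over 40 N, if the wrist force passes 120 N, or if a joint passes its speed limit or range.

## Working session

There is one attempt and no reset: what is moved stays moved. The work goes in short steps, Python scripts to look and compute and a tool call to move; the robot and the scene stay as the last step left them, time stands still between calls to the robot, and variables do not carry over. Pictures are saved under pics/ and viewed, at most 14 in all, crops included, and the job is handed in when it is done.

Besides the shell and the picture viewer there is one more tool, called after ">>>" as name([rows], argument=value, ...), one row to a line, values as JSON. arm_command: Moves the arm, as the interface text tells. Its arguments: {"type":"object","properties":{"steps":{"type":"array"},"squeeze":{"type":"number"}},"required":["steps"]}

```bash
ls; mkdir -p pics; python3 - <<'E'
from rig import *
import cv2
s=sense();print(s['time_s'],s['eef_pos'],s['ee_rot'],s['grip_width'])
for n in ['scene','top','wrist']:
    im=capture(n);cv2.imwrite(f'pics/{n}0.png',im[:,:,::-1])
    print(n,get_calibration(n))
E
```

```text
pics
0.0 [205.18540351 482.97578546 244.73567652] [-2.64067649e-04  1.99545949e-01  9.79888253e-01 -5.96608424e-04] 1.0008695548296782
scene {'intrinsics': array([[463.98116618,   0.        , 317.72339955],
       [  0.        , 463.98116618, 237.24553388],
       [  0.        ,   0.        ,   1.        ]]), 'rvec': array([ 1.21137306,  2.08044436, -1.13720886]), 'tvec': array([ 268.3827656 , -149.73298427, 1421.25401576])}
top {'intrinsics': array([[556.91759183,   0.        , 315.07842668],
       [  0.        , 556.91759183, 239.36969514],
       [  0.        ,   0.        ,   1.        ]]), 'rvec': array([ 2.14639659, -2.14722713,  0.20616494]), 'tvec': array([ -70.2227989 ,  488.96759177, 1166.81574855])}
wrist {'intrinsics': array([[344.23997531,   0.        , 321.93460119],
       [  0.        , 344.23997531, 238.90948838],
       [  0.        ,   0.        ,   1.        ]]), 'T_tool_cam': array([[-9.33614395e-04, -9.61618325e-01, -2.74389004e-01,
         6.93913420e+01],
       [ 9.99999401e-01, -7.40898308e-04, -8.05981442e-04,
        -1.07571715e-02],
       [ 5.71752175e-04, -2.74389592e-01,  9.61618440e-01,
        -1.29051619e+02],
       [ 0.00000000e+00,  0.00000000e+00,  0.00000000e+00,
         1.00000000e+00]])}
```

View pics/scene0.png

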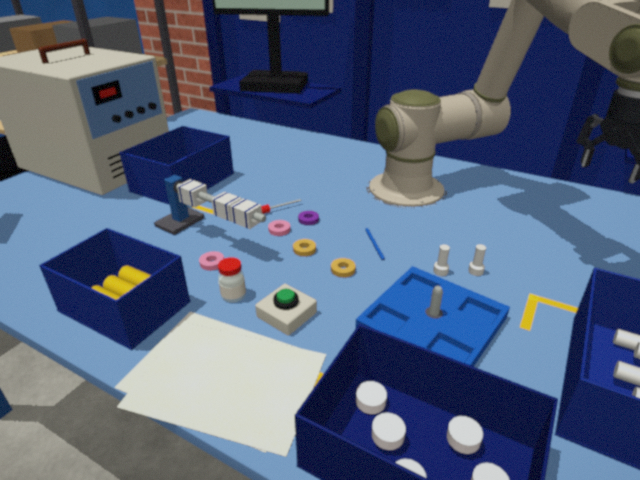

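View pics/top0.png

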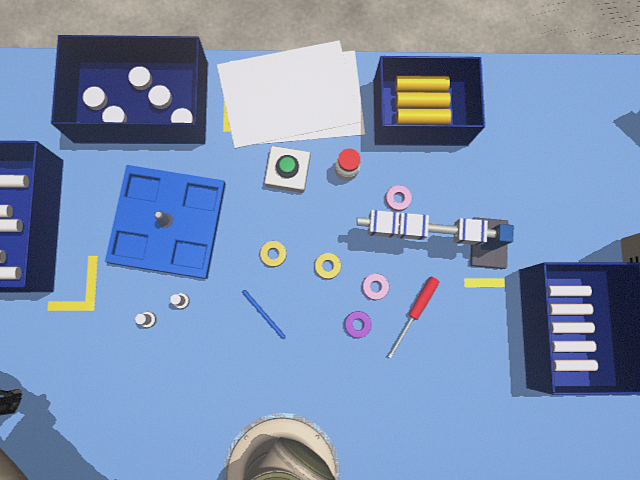

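The top view shows brass rings at (273,253) and (327,265). The lookalikes are pink at (375,287) and (399,197), and purple at (358,324). Three housings hang at about (382,223), (413,225) and (472,231). The bar's open tip is at (360,221) and its post at (505,233). The carrier is around (165,220), the button at (288,166) and the flux jar at (348,162). I choose the two yellow rings and will check them in a close crop.

```bash
cat > h.py <<'E'
from rig import *
import cv2, numpy as np
from scipy.spatial.transform import Rotation as R
def cam(n, s=None):
    c=get_calibration(n); K=c['intrinsics']
    if n=='wrist':
        s=s or sense(); q=np.array(s['ee_rot']); Rt=R.from_quat(q[[1,2,3,0]]).as_matrix()
        T=c['T_tool_cam']; Rc=Rt@T[:3,:3]; o=Rt@T[:3,3]+np.array(s['eef_pos'])
    else:
        Rm=cv2.Rodrigues(c['rvec'])[0]; Rc=Rm.T; o=-Rc@c['tvec']
    return K,Rc,o
def ray(cm,px):
    K,Rc,o=cm; return o, Rc@np.linalg.solve(K,[px[0],px[1],1.])
def onz(cm,px,z):
    o,d=ray(cm,px); return o+d*(z-o[2])/d[2]
def proj(cm,p):
    K,Rc,o=cm; v=K@(Rc.T@(np.array(p)-o)); return v[:2]/v[2]
def shot(n):
    s=sense(); cm=cam(n,s); im=capture(n); return cm,im,cv2.cvtColor(im,cv2.COLOR_RGB2HSV)
def blobs(mask,amin=60):
    m=cv2.morphologyEx(mask.astype(np.uint8)*255,cv2.MORPH_OPEN,np.ones((2,2)))
    cs,_=cv2.findContours(m,cv2.RETR_EXTERNAL,cv2.CHAIN_APPROX_NONE)
    return sorted([c for c in cs if cv2.contourArea(c)>amin],key=cv2.contourArea)[::-1]
def state():
    s=sense(); q=np.array(s['ee_rot']); Rt=R.from_quat(q[[1,2,3,0]]).as_matrix()
    return s,np.array(s['eef_pos']),Rt
def plan(p,ydir):
    """target TCP p (tool down), tool y along +-ydir (deg in world): turn share first, then shifts in final frame"""
    s,e,Rt=state()
    best=None
    for k in (0,180):
        a=np.radians(ydir+k); y=np.array([np.cos(a),np.sin(a),0]); z=np.array([0,0,-1.]); x=np.cross(y,z)
        G=np.c_[x,y,z]; w=R.from_matrix(Rt.T@G).as_rotvec()
        if best is None or abs(w[2])<abs(best[0][2]): best=(w,G)
    w,G=best
    print('turn/.15',np.round(w/.15,2),'shift/50',np.round(G.T@(np.array(p)-e)/50,2),'pos',e.round(1),'j6',round(s['joints'][5],2),'grip',round(s['grip_width'],3),round(s['grip_force'],1),'F',np.round(s['force'],1),'t',round(s['time_s'],1))
E
python3 - <<'E'
from h import *
im=cv2.imread('pics/top0.png');hsv=cv2.cvtColor(im,cv2.COLOR_BGR2HSV);cm=cam('top')
H,S,V=[hsv[...,i].astype(int) for i in range(3)]
print('camera',cm[2].round(0))
print('yellow')
for c in blobs((H>15)&(H<32)&(S>90)&(V>100)):
    (x,y),r=cv2.minEnclosingCircle(c); p=onz(cm,(x,y),16); q=onz(cm,(x+r,y),16)
    print(np.round((x,y,r),1),p.round(1),'dia',round(2*np.linalg.norm(q-p),1))
print('carrier')
m=(H>100)&(H<115)&(S>190)&(V>120)
m[:,:90]=0;m[:,240:]=0;m[:150]=0;m[300:]=0
c=max(blobs(m),key=cv2.contourArea); rr=cv2.minAreaRect(c); print(rr)
b=cv2.boxPoints(rr); P=np.array([onz(cm,t,30) for t in b]);print(P.round(1),P.mean(0).round(1),[np.linalg.norm(P[i]-P[i-1]).round(1) for i in range(4)])
d=P-np.roll(P,1,0);print('ang',[np.degrees(np.arctan2(v[1],v[0])).round(1) for v in d])
print('button')
for c in blobs((H>50)&(H<85)&(S>120)): 
    (x,y),r=cv2.minEnclosingCircle(c);print(x,y,r,onz(cm,(x,y),50).round(1))
print('red')
for c in blobs(((H<8)|(H>172))&(S>150)&(V>120)): 
    (x,y),r=cv2.minEnclosingCircle(c);print(x,y,r,onz(cm,(x,y),85).round(1))
# close-ups
a=cv2.resize(im[190:260,340:520],None,fx=4,fy=4,interpolation=cv2.INTER_CUBIC)
b=cv2.resize(im[230:300,240:420],None,fx=4,fy=4,interpolation=cv2.INTER_CUBIC)
cv2.imwrite('pics/crop.png',np.vstack([a,b]))
E
```

```text
camera [ 290.  -39. 1233.]
yellow
[424.3 117.   27.2] [ 780.6 -324.5   16. ] dia 126.7
[423.8 100.   26.7] [ 822.2 -324.7   16. ] dia 125.1
[423.5  85.   27.2] [ 859.3 -325.4   16. ] dia 127.9
[ 73.  284.   36.1] [394.4 452.8  16. ] dia 154.8
[328.2 266.1  12.8] [433.6 -99.9  16. ] dia 56.5
[273.9 254.1  12.8] [460.   19.8  16. ] dia 56.5
[485.5 283.5  19.8] [ 395.2 -446.7   16. ] dia 88.2
[227.5 119.5  12.7] [771.  128.7  16. ] dia 58.2
carrierTraceback (most recent call last):
  File "<stdin>", line 12, in <module>
ValueError: max() iterable argument is empty
```

```bash
python3 - <<'E'
from h import *
im=cv2.imread('pics/top0.png');hsv=cv2.cvtColor(im,cv2.COLOR_BGR2HSV);cm=cam('top')
H,S,V=[hsv[...,i].astype(int) for i in range(3)]
print(hsv[200,195],hsv[260,195],hsv[300,220])
m=(S>165)&(H>95)&(H<125)&(V>60)
m[:,:95]=0;m[:,240:]=0;m[:150]=0;m[290:]=0
c=max(blobs(m),key=cv2.contourArea); rr=cv2.minAreaRect(c); print(rr)
b=cv2.boxPoints(rr); P=np.array([onz(cm,t,30) for t in b]);print(P.round(1),P.mean(0).round(1),[np.linalg.norm(P[i]-P[i-1]).round(1) for i in range(4)])
d=P-np.roll(P,1,0);print('ang',[np.degrees(np.arctan2(v[1],v[0])).round(1) for v in d])
print('button')
for c in blobs((H>50)&(H<85)&(S>120)): 
    (x,y),r=cv2.minEnclosingCircle(c);print(x,y,r,onz(cm,(x,y),50).round(1))
print('red')
for c in blobs(((H<8)|(H>172))&(S>150)&(V>120)): 
    (x,y),r=cv2.minEnclosingCircle(c);print(x,y,r,onz(cm,(x,y),85).round(1))
print('tip,root',onz(cm,(357,221),115).round(1),onz(cm,(497,233),115).round(1))
a=cv2.resize(im[190:260,340:520],None,fx=4,fy=4,interpolation=cv2.INTER_CUBIC)
b=cv2.resize(im[230:300,240:420],None,fx=4,fy=4,interpolation=cv2.INTER_CUBIC)
cv2.imwrite('pics/crop.png',np.vstack([a,b]))
E
```

```text
[109 178 218] [109 172 222] [107  99 222]
((165.3040008544922, 221.8280029296875), (102.68023681640625, 100.80194091796875), 10.30484676361084)
[[440.1 380.5  30. ]
 [662.  353.9  30. ]
 [620.9 129.3  30. ]
 [400.4 162.7  30. ]] [530.9 256.6  30. ] [np.float64(221.4), np.float64(223.4), np.float64(228.3), np.float64(223.0)]
ang [np.float64(79.7), np.float64(-6.8), np.float64(-100.4), np.float64(171.4)]
button
287.8500061035156 165.14999389648438 7.419323444366455 [653.  -10.7  50. ]
red
424.83721923828125 298.6046447753906 22.22769546508789 [ 358.1 -295.6   85. ]
349.81683349609375 160.16336059570312 10.663294792175293 [ 654.  -144.2   85. ]
tip,root [ 515.  -154.6  115. ] [ 490.6 -442.9  115. ]
```

View pics/crop.png

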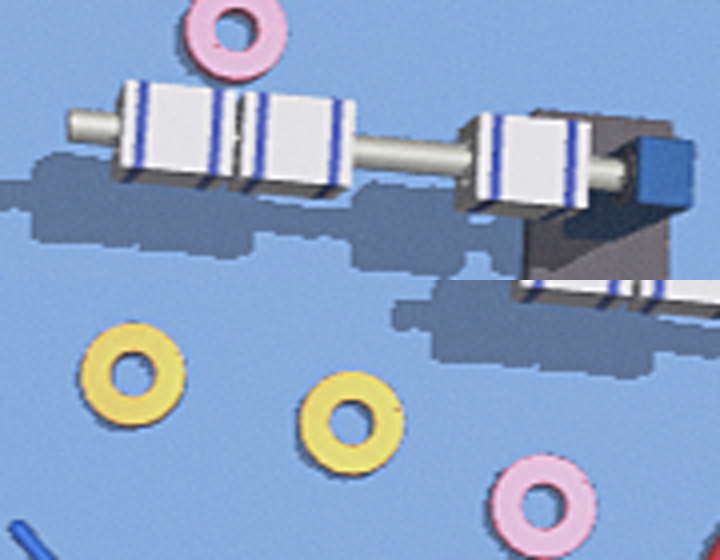

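The crop confirms it: two gold rings, three housings (two of them close together near the open end), and a pink ring beside the bar. Next I look closer at the carrier with the wrist camera.

```bash
python3 - <<'E'
from h import *
plan((531,257,260),-8.6)
E
```

```text
turn/.15 [-0.01  0.    8.79] shift/50 [-3.5   7.12 -0.3 ] pos [205.2 483.  244.9] j6 -0.22 grip 1.002 0.0 F [-0.2 -0.3 -0.8] t 0.1
```

>>> arm_command([
  [[1, 0, 0, 0, 0, 0, 1], [1, 0, 0, 0, 0, 0, 1], [1, 0, 0, 0, 0, 0, 1], [1, 0, 0, 0, 0, 0, 1], [1, 0, 0, 0, 0, 0, 1], [1, 0, 0, 0, 0, 0, 1], [1, 0, 0, 0, 0, 0, 1], [1, 0, 0, 0, 0, 0, 1]],
], squeeze=50)

```text
time_s: 1.15
eef_pos: [205.3, 483.1, 245.1]
ee_rot: [0.0, 0.72, 0.694, -0.0]
force: [0.2, -0.1, 0.9]
grip_width: 0.997
grip_force: 0.0
```

>>> arm_command([
  [[1, 0, 0, 0, 0, 0, 0.79], [1, -0.5, 0.9, 0, 0, 0, 0], [1, -0.5, 0.9, 0, 0, 0, 0], [1, -0.5, 0.9, 0, 0, 0, 0], [1, -0.5, 0.9, 0, 0, 0, 0], [1, -0.5, 0.9, 0, 0, 0, 0], [1, -0.5, 0.9, 0, 0, 0, 0], [1, -0.5, 0.9, -0.3, 0, 0, 0]],
])

```text
time_s: 2.15
eef_pos: [491.5, 261.8, 259.4]
ee_rot: [-0.001, 0.758, 0.652, -0.001]
force: [0.3, 0.5, 0.6]
grip_width: 1.003
grip_force: 0.0
```

>>> arm_command([
  [[1, 0, 0.8, 0, 0, 0, 0], [1, 0, 0, 0, 0, 0, 0], [1, 0, 0, 0, 0, 0, 0]],
])

```text
time_s: 2.52
eef_pos: [529.8, 257.4, 259.9]
ee_rot: [-0.0, 0.758, 0.652, -0.0]
force: [0.8, -0.4, -0.0]
grip_width: 1.003
grip_force: 0.0
```

```bash
python3 - <<'E'
from h import *
plan((531,257,260),-8.6)
cm,im,hsv=shot('wrist'); cv2.imwrite('pics/w1.png',im[:,:,::-1])
E
```

```text
turn/.15 [-0.01  0.    0.01] shift/50 [-0.    0.03 -0.  ] pos [529.8 257.4 259.9] j6 0.4 grip 1.003 0.0 F [ 0.8 -0.4 -0. ] t 2.5
```

View pics/w1.png

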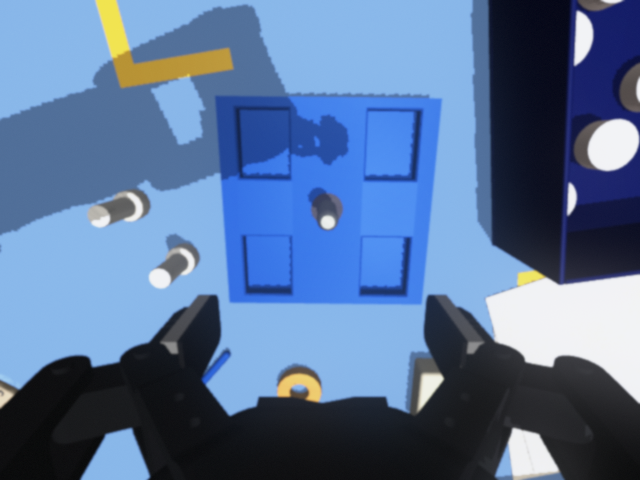

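The wrist view shows the carrier's corners near (217,96), (441,98), (421,303) and (230,303), with the spindle top at (327,222). The long side of each pocket runs up the image, along the carrier's y axis.

```bash
python3 - <<'E'
from h import *
cm=cam('wrist'); im=cv2.imread('pics/w1.png'); 
hsv=cv2.cvtColor(im,cv2.COLOR_BGR2HSV)
g=cv2.cvtColor(im,cv2.COLOR_BGR2GRAY)
for n,t in (('corner',[(217,96),(441,98),(421,303),(230,303)]),('pk',[(236,107),(291,108),(291,180),(239,179)]),('pk2',[(365,108),(420,109),(416,181),(364,179)]),('pk3',[(243,235),(292,236),(292,296),(246,294)]),('pk4',[(362,236),(411,236),(407,297),(360,295)])):
    P=np.array([onz(cm,p,30) for p in t]); c=P.mean(0)
    L=[np.linalg.norm(P[i]-P[i-1]).round(1) for i in range(4)]
    d=(P[1]-P[0]+P[2]-P[3]); e=(P[0]-P[3]+P[1]-P[2])
    print(n,c.round(1),L,'xang',np.degrees(np.arctan2(d[1],d[0])).round(2),'yang',np.degrees(np.arctan2(e[1],e[0])).round(2))
# spindle tip: bright grey, low sat
m=(hsv[...,1]<60)&(hsv[...,2]>120); m[:190]=0;m[240:]=0;m[:,:300]=0;m[:,350:]=0
for c in blobs(m,20):
    (x,y),r=cv2.minEnclosingCircle(c); print('spindle',x,y,r,onz(cm,(x,y),92).round(1), 'r', onz(cm,(x+r,y),92)[0]-onz(cm,(x,y),92)[0])
print(proj(cm,(531,257,92)))
m=(hsv[...,0]>12)&(hsv[...,0]<30)&(hsv[...,1]>110); m[:340]=0
for c in blobs(m,100):print(cv2.boundingRect(c))
E
```

```text
corner [534.9 257.   30. ] [np.float64(220.8), np.float64(217.5), np.float64(218.8), np.float64(219.0)] xang -8.8 yang 80.68
pk [481.8 331.2  30. ] [np.float64(69.8), np.float64(53.8), np.float64(69.9), np.float64(53.8)] xang -9.61 yang 80.02
pk2 [608.1 311.4  30. ] [np.float64(68.9), np.float64(53.9), np.float64(70.0), np.float64(53.9)] xang -10.16 yang 82.53
pk3 [460.9 202.7  30. ] [np.float64(69.6), np.float64(53.0), np.float64(71.0), np.float64(52.4)] xang -10.51 yang 80.33
pk4 [588.9 182.5  30. ] [np.float64(69.7), np.float64(53.0), np.float64(72.2), np.float64(53.7)] xang -9.89 yang 81.64
spindle 328.8125 222.5 8.560774803161621 [535.5 256.4  92. ] r 7.500059775234149
spindle 336.5 206.5 9.192488670349121 [544.2 269.6  92. ] r 7.948538353781601
[323.71837663 222.54481506]
(279, 374, 42, 29)
```

```bash
python3 - <<'E'
from h import *
plan((460,20,140),-9)
E
```

```text
turn/.15 [-0.    0.    0.06] shift/50 [-4.91 -0.63  2.4 ] pos [529.5 257.6 260.2] j6 0.4 grip 0.997 0.0 F [ 0.3 -0.4 -0.2] t 2.6
```

>>> arm_command([
  [[1, -0.7, -0.1, 0, 0, 0, 0.06], [1, -0.7, -0.1, 0.4, 0, 0, 0], [1, -0.7, -0.1, 0.4, 0, 0, 0], [1, -0.7, -0.1, 0.4, 0, 0, 0], [1, -0.7, -0.1, 0.4, 0, 0, 0], [1, -0.7, -0.1, 0.4, 0, 0, 0], [1, -0.7, -0.03, 0.4, 0, 0, 0], [1, 0, 0, 0, 0, 0, 0]],
])

```text
time_s: 3.58
eef_pos: [459.5, 19.5, 139.6]
ee_rot: [-0.001, 0.761, 0.648, -0.001]
force: [0.4, -0.3, -0.3]
grip_width: 1.003
grip_force: 0.0
```

```bash
cat >> h.py <<'E'
def rings(z=16, tgt=None):
    cm,im,hsv=shot('wrist'); H,S,V=[hsv[...,i].astype(int) for i in range(3)]
    m=(H>12)&(H<33)&(S>80)&(V>80)
    for c in blobs(m,300):
        e=cv2.fitEllipse(cv2.convexHull(c)); p=onz(cm,e[0],z)
        q=onz(cm,(e[0][0]+max(e[1])/2,e[0][1]),z)
        print('ring px',np.round(e[0],1),'axes',np.round(e[1],1),'at',p.round(1),'dia~',round(2*np.linalg.norm(q-p),1))
    return cm,im
E
python3 - <<'E'
from h import *
cm,im=rings(); cv2.imwrite('pics/w2.png',im[:,:,::-1])
plan((460,20,140),-9)
E
```

```text
ring px [328.2 231.3] axes [72.9 73.7] at [464.6  22.1  16. ] dia~ 55.9
ring px [319.4 370. ] axes [58.4 65.8] at [438.  -98.1  16. ] dia~ 56.4
turn/.15 [-0.   -0.   -0.02] shift/50 [-0.01 -0.    0.01] pos [460.3  20.3 140.4] j6 -0.05 grip 1.001 0.0 F [ 0.8 -1.1 -0.2] t 3.6
```

View pics/w2.png

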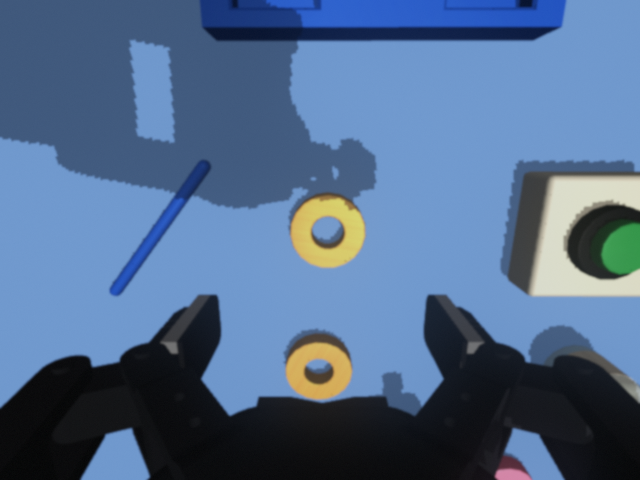

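The brass ring is at (328,231), almost under the TCP. The second is at (319,370) and the button at (622,247). Now I grasp the first ring.

>>> arm_command([
  [[1, 0.05, 0.08, 0.6, 0, 0, 0], [1, 0, 0, 0.8, 0, 0, 0], [1, 0, 0, 0.6, 0, 0, 0], [1, 0, 0, 0.46, 0, 0, 0], [1, 0, 0, 0, 0, 0, 0], [0.5, 0, 0, 0, 0, 0, 0], [0.5, 0, 0, 0, 0, 0, 0], [0.5, 0, 0, 0, 0, 0, 0]],
], squeeze=50)

```text
time_s: 4.62
eef_pos: [465.9, 22.3, 19.2]
ee_rot: [0.001, 0.761, 0.649, 0.001]
force: [-4.1, 3.1, 15.5]
grip_width: 0.648
grip_force: 49.7
```

>>> arm_command([
  [[0.5, 0, 0, 0, 0, 0, 0], [0.5, 0, 0, 0, 0, 0, 0], [0.5, 0, 0, 0, 0, 0, 0], [0.5, 0, 0, 0, 0, 0, 0]],
])

```text
time_s: 5.12
eef_pos: [465.9, 22.3, 19.2]
ee_rot: [0.001, 0.761, 0.649, 0.001]
force: [-3.4, 2.6, 15.0]
grip_width: 0.652
grip_force: 49.7
```

>>> arm_command([
  [[0.5, 0, 0, -0.6, 0, 0, 0], [0.5, 0, 0, -0.8, 0, 0, 0], [0.5, 0, 0, -0.8, 0, 0, 0], [0.5, 0, 0, -0.8, 0, 0, 0], [0.5, 0, 0, 0, 0, 0, 0]],
])

```text
time_s: 5.75
eef_pos: [466.4, 22.0, 170.4]
ee_rot: [0.003, 0.761, 0.649, 0.002]
force: [-0.0, 0.4, -0.9]
grip_width: 0.643
grip_force: 54.0
```

```bash
python3 - <<'E'
from h import *
plan((535,257,160),-9)
E
```

```text
turn/.15 [ 0.05  0.   -0.01] shift/50 [4.86 0.62 0.21] pos [466.4  22.  170.4] j6 -0.05 grip 0.643 54.0 F [-0.   0.4 -0.9] t 5.8
```

>>> arm_command([
  [[0.5, 0.7, 0.1, 0, 0, 0, 0], [0.5, 0.7, 0.1, 0, 0, 0, 0], [0.5, 0.7, 0.1, 0, 0, 0, 0], [0.5, 0.7, 0.1, 0, 0, 0, 0], [0.5, 0.7, 0.1, 0, 0, 0, 0], [0.5, 0.7, 0.12, 0, 0, 0, 0], [0.5, 0.66, 0, 0.2, 0, 0, 0], [0.5, 0, 0, 0, 0, 0, 0]],
])

```text
time_s: 6.75
eef_pos: [533.1, 258.7, 155.3]
ee_rot: [-0.001, 0.76, 0.65, -0.001]
force: [-0.3, 0.2, -1.2]
grip_width: 0.639
grip_force: 54.0
```

```bash
python3 - <<'E'
from h import *
plan((535,257,160),-9)
cm,im=rings(z=150); cv2.imwrite('pics/w3.png',im[:,:,::-1])
hsv=cv2.cvtColor(im,cv2.COLOR_RGB2HSV)
E
```

```text
turn/.15 [-0.02  0.01  0.01] shift/50 [-0.03  0.04 -0.09] pos [533.1 258.7 155.3] j6 0.41 grip 0.639 54.0 F [-0.3  0.2 -1.2] t 6.8
ring px [322.7 309.9] axes [121.3 133. ] at [533.5 257.9 150. ] dia~ 57.3
ring px [103.8  31.9] axes [125.2 177.1] at [475.1 374.9 150. ] dia~ 61.5
ring px [590.4 322.6] axes [16.7 43.2] at [647.6 233.9 150. ] dia~ 18.7
```

View pics/w3.png

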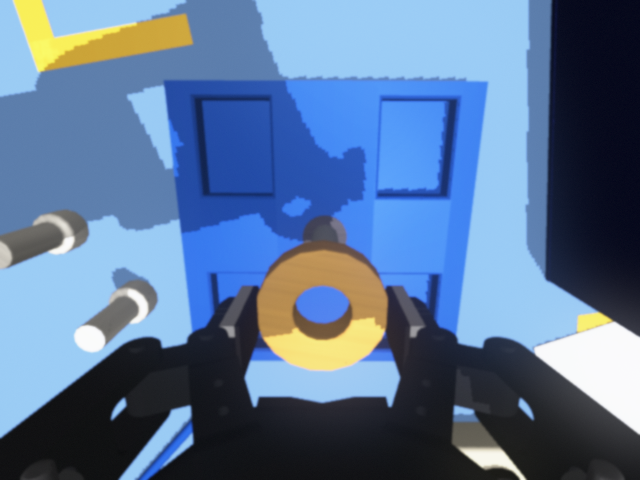

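The ring is held level and centred at (323,310), with the spindle just behind it. Next I lower it onto the spindle.

>>> arm_command([
  [[0.5, -0.03, 0.04, 0.3, 0, 0, 0], [0.5, 0, 0, 0.4, 0, 0, 0], [0.5, 0, 0, 0.4, 0, 0, 0], [0.5, 0, 0, 0, 0, 0, 0]],
])

```text
time_s: 7.3
eef_pos: [534.8, 255.3, 99.8]
ee_rot: [-0.002, 0.761, 0.648, -0.001]
force: [-0.9, 6.6, -5.2]
grip_width: 0.643
grip_force: 54.2
```

>>> arm_command([
  [[0.5, 0.04, 0, 0, 0, 0, 0], [0.5, 0, 0, 0, 0, 0, 0], [0.5, 0, 0, 0, 0, 0, 0]],
])

```text
time_s: 7.68
eef_pos: [536.3, 256.8, 102.3]
ee_rot: [0.0, 0.761, 0.649, 0.0]
force: [0.3, -0.9, -1.3]
grip_width: 0.644
grip_force: 54.6
```

>>> arm_command([
  [[0.5, 0, -0.02, 0.2, 0, 0, 0], [0.5, 0, 0, 0.2, 0, 0, 0], [0.5, 0, 0, 0.2, 0, 0, 0], [0.5, 0, 0, 0.2, 0, 0, 0], [0.5, 0, 0, 0.16, 0, 0, 0], [0.5, 0, 0, 0, 0, 0, 0], [0.5, 0, 0, 0, 0, 0, 0]],
])

```text
time_s: 8.55
eef_pos: [535.4, 257.5, 54.6]
ee_rot: [0.0, 0.761, 0.649, 0.0]
force: [0.1, -0.5, -1.4]
grip_width: 0.644
grip_force: 54.5
```

>>> arm_command([
  [[0.5, 0, 0, 0.08, 0, 0, 0], [0.5, 0, 0, 0, 0, 0, 0], [0.85, 0, 0, 0, 0, 0, 0], [0.85, 0, 0, 0, 0, 0, 0], [0.85, 0, 0, -0.5, 0, 0, 0], [1, 0, 0, -0.8, 0, 0, 0], [1, 0, 0, -0.8, 0, 0, 0], [1, 0, 0, 0, 0, 0, 0]],
])

```text
time_s: 9.55
eef_pos: [536.5, 257.8, 158.7]
ee_rot: [0.001, 0.761, 0.649, 0.003]
force: [0.1, 0.4, -0.1]
grip_width: 0.996
grip_force: 0.0
```

```bash
python3 - <<'E'
from h import *
rings(z=46)
plan((438,-98,140),-9)
E
```

```text
ring px [95.6 28.9] axes [110. 182.] at [420.2 414.7  46. ] dia~ 112.8
ring px [320. 241.] axes [75. 76.] at [535.8 257.   46. ] dia~ 55.6
ring px [582.8 319.8] axes [18.4 39.5] at [729.3 160.3  46. ] dia~ 31.2
turn/.15 [ 0.02 -0.01 -0.01] shift/50 [-7.33 -0.82  0.33] pos [535.6 257.6 156.4] j6 0.41 grip 0.999 0.0 F [ 0.6  0.2 -0.2] t 9.6
```

>>> arm_command([
  [[1, -0.95, -0.1, 0, 0, 0, 0], [1, -0.95, -0.1, 0, 0, 0, 0], [1, -0.95, -0.1, 0, 0, 0, 0], [1, -0.95, -0.1, 0, 0, 0, 0], [1, -0.95, -0.1, 0, 0, 0, 0], [1, -0.95, -0.1, 0, 0, 0, 0], [1, -0.95, -0.1, 0.1, 0, 0, 0], [1, -0.68, -0.12, 0.2, 0, 0, 0]],
])

```text
time_s: 10.6
eef_pos: [436.0, -99.5, 139.4]
ee_rot: [-0.0, 0.761, 0.648, -0.0]
force: [0.2, 0.1, -0.7]
grip_width: 1.001
grip_force: 0.0
```

>>> arm_command([
  [[1, 0, 0, 0, 0, 0, 0], [1, 0, 0, 0, 0, 0, 0]],
])

```text
time_s: 10.85
eef_pos: [436.7, -97.5, 139.8]
ee_rot: [-0.001, 0.761, 0.649, -0.0]
force: [0.6, 0.8, -0.8]
grip_width: 0.997
grip_force: 0.0
```

```bash
python3 - <<'E'
from h import *
cm,im=rings(); plan((438,-98,19),-9)
cv2.imwrite('pics/w4.png',im[:,:,::-1])
E
```

```text
ring px [323.5 236.5] axes [72.4 73.3] at [437.8 -98.5  16. ] dia~ 55.9
turn/.15 [-0. -0. -0.] shift/50 [-0.01  0.02  2.42] pos [436.9 -97.3 140. ] j6 -0.32 grip 0.996 0.0 F [0.8 0.4 0.1] t 10.9
```

>>> arm_command([
  [[1, -0.02, 0.02, 0.6, 0, 0, 0], [1, 0, 0, 0.8, 0, 0, 0], [1, 0, 0, 0.6, 0, 0, 0], [1, 0, 0, 0.4, 0, 0, 0], [1, 0, 0, 0, 0, 0, 0], [0.5, 0, 0, 0, 0, 0, 0], [0.5, 0, 0, 0, 0, 0, 0], [0.5, 0, 0, 0, 0, 0, 0]],
], squeeze=60)

```text
time_s: 11.9
eef_pos: [438.3, -99.1, 22.1]
ee_rot: [0.001, 0.761, 0.649, 0.0]
force: [-3.9, 3.3, 17.4]
grip_width: 0.632
grip_force: 59.6
```

>>> arm_command([
  [[0.5, 0, 0, 0, 0, 0, 0], [0.5, 0, 0, -0.6, 0, 0, 0], [0.5, 0, 0, -0.8, 0, 0, 0], [0.5, 0, 0, -0.8, 0, 0, 0], [0.5, 0, 0, -0.6, 0, 0, 0], [0.5, 0, 0, 0, 0, 0, 0], [0.5, 0, 0, 0, 0, 0, 0]],
])

```text
time_s: 12.78
eef_pos: [437.2, -98.8, 159.5]
ee_rot: [-0.001, 0.761, 0.649, -0.0]
force: [0.2, 0.2, -2.3]
grip_width: 0.629
grip_force: 63.4
```

```bash
python3 - <<'E'
from h import *
plan((535.7,257,160),-9)
E
```

```text
turn/.15 [-0.01 -0.   -0.01] shift/50 [ 7.34  0.83 -0.01] pos [437.2 -98.8 159.5] j6 -0.33 grip 0.629 63.4 F [ 0.2  0.2 -2.3] t 12.8
```

>>> arm_command([
  [[0.5, 0.92, 0.1, 0, 0, 0, 0], [0.5, 0.92, 0.1, 0, 0, 0, 0], [0.5, 0.92, 0.1, 0, 0, 0, 0], [0.5, 0.92, 0.1, 0, 0, 0, 0], [0.5, 0.92, 0.1, 0, 0, 0, 0], [0.5, 0.92, 0.1, 0, 0, 0, 0], [0.5, 0.92, 0.1, 0, 0, 0, 0], [0.5, 0.9, 0.13, 0, 0, 0, 0]],
])

```text
time_s: 13.78
eef_pos: [536.2, 258.1, 158.5]
ee_rot: [-0.001, 0.761, 0.649, -0.001]
force: [0.8, -0.6, -0.8]
grip_width: 0.633
grip_force: 63.4
```

>>> arm_command([
  [[0.5, 0, 0, 0, 0, 0, 0], [0.5, 0, 0, 0, 0, 0, 0]],
])

```text
time_s: 14.02
eef_pos: [536.0, 256.2, 158.9]
ee_rot: [-0.0, 0.761, 0.649, -0.001]
force: [0.5, 0.8, -1.5]
grip_width: 0.632
grip_force: 63.5
```

```bash
python3 - <<'E'
from h import *
rings(150);plan((535.7,257,70),-9)
E
```

```text
ring px [322.5 285.7] axes [132.2 164.3] at [537.8 265.  150. ] dia~ 71.2
ring px [94.  29.7] axes [ 89.7 188.5] at [473.3 375.  150. ] dia~ 67.0
ring px [585.1 318. ] axes [17.3 43. ] at [650.8 231.2 150. ] dia~ 19.1
turn/.15 [-0.01  0.01 -0.01] shift/50 [ 0.02 -0.01  1.79] pos [536.2 255.8 159.3] j6 0.41 grip 0.633 63.5 F [ 1.   0.5 -1.5] t 14.1
```

>>> arm_command([
  [[0.5, 0, 0, 0.3, 0, 0, 0], [0.5, 0, 0, 0.4, 0, 0, 0], [0.5, 0, 0, 0.3, 0, 0, 0], [0.5, 0, 0, 0.2, 0, 0, 0], [0.5, 0, 0, 0.2, 0, 0, 0], [0.5, 0, 0, 0.2, 0, 0, 0], [0.5, 0, 0, 0.16, 0, 0, 0], [0.5, 0, 0, 0, 0, 0, 0]],
])

```text
time_s: 15.08
eef_pos: [536.4, 256.7, 71.7]
ee_rot: [-0.0, 0.761, 0.649, -0.0]
force: [0.2, -0.2, -1.2]
grip_width: 0.631
grip_force: 63.5
```

>>> arm_command([
  [[0.5, 0, 0, 0, 0, 0, 0], [0.5, 0, 0, 0, 0, 0, 0]],
])

```text
time_s: 15.32
eef_pos: [536.8, 256.8, 72.7]
ee_rot: [0.0, 0.761, 0.649, 0.0]
force: [0.3, -0.0, -1.7]
grip_width: 0.633
grip_force: 63.5
```

>>> arm_command([
  [[0.5, 0, 0, 0.07, 0, 0, 0], [0.5, 0, 0, 0, 0, 0, 0], [0.85, 0, 0, 0, 0, 0, 0], [0.85, 0, 0, 0, 0, 0, 0], [0.85, 0, 0, -0.5, 0, 0, 0], [1, 0, 0, -0.8, 0, 0, 0], [1, 0, 0, -0.8, 0, 0, 0], [1, 0, 0, 0, 0, 0, 0]],
])

```text
time_s: 16.32
eef_pos: [537.8, 257.1, 177.1]
ee_rot: [0.001, 0.761, 0.649, 0.003]
force: [-0.1, -0.6, -0.6]
grip_width: 0.999
grip_force: 0.0
```

```bash
python3 - <<'E'
from h import *
cm,im=rings(62);cv2.imwrite('pics/w4.png',im[:,:,::-1])
plan((515,-230,280),-4.8)
E
```

```text
ring px [109.3  35.9] axes [118.3 171. ] at [427.4 409.8  62. ] dia~ 107.6
ring px [319.7 238.1] axes [75.1 77.2] at [537.1 257.8  62. ] dia~ 57.0
ring px [564.  310.1] axes [14.9 46.7] at [717.4 169.   62. ] dia~ 37.0
turn/.15 [ 0.02 -0.01 -0.5 ] shift/50 [-9.74  0.38 -2.1 ] pos [537.  256.8 174.9] j6 0.41 grip 1.001 0.0 F [-0.2 -0.7 -1.2] t 16.4
```

Both rings are on the spindle: the top ring measures 57 mm across at height 62 mm. Next I look at the bar.

>>> arm_command([
  [[1, 0, 0, -0.7, 0, 0, -0.5], [1, -0.9, 0, -0.7, 0, 0, 0], [1, -0.9, 0, -0.7, 0, 0, 0], [1, -0.9, 0, 0, 0, 0, 0], [1, -0.9, 0, 0, 0, 0, 0], [1, -0.9, 0, 0, 0, 0, 0], [1, -0.9, 0, 0, 0, 0, 0], [1, -0.9, 0, 0, 0, 0, 0]],
])

```text
time_s: 17.38
eef_pos: [509.8, -58.5, 277.5]
ee_rot: [-0.001, 0.736, 0.677, -0.0]
force: [0.0, -0.3, 0.8]
grip_width: 0.999
grip_force: 0.0
```

>>> arm_command([
  [[1, -0.9, 0.1, 0, 0, 0, 0], [1, -0.9, 0.1, 0, 0, 0, 0], [1, -0.9, 0.1, 0, 0, 0, 0], [1, -0.7, 0.08, 0, 0, 0, 0], [1, 0, 0, 0, 0, 0, 0], [1, 0, 0, 0, 0, 0, 0]],
])

```text
time_s: 18.12
eef_pos: [515.0, -227.5, 278.0]
ee_rot: [-0.001, 0.736, 0.677, -0.0]
force: [-0.3, 0.4, 0.1]
grip_width: 1.0
grip_force: 0.0
```

```bash
python3 - <<'E'
from h import *
plan((515,-230,280),-4.8)
cm,im,hsv=shot('wrist');cv2.imwrite('pics/w5.png',im[:,:,::-1])
E
```

```text
turn/.15 [-0.01 -0.01  0.  ] shift/50 [-0.05  0.   -0.04] pos [ 515.  -227.5  278. ] j6 -0.54 grip 1.0 0.0 F [-0.3  0.4  0.1] t 18.1
```

View pics/w5.png

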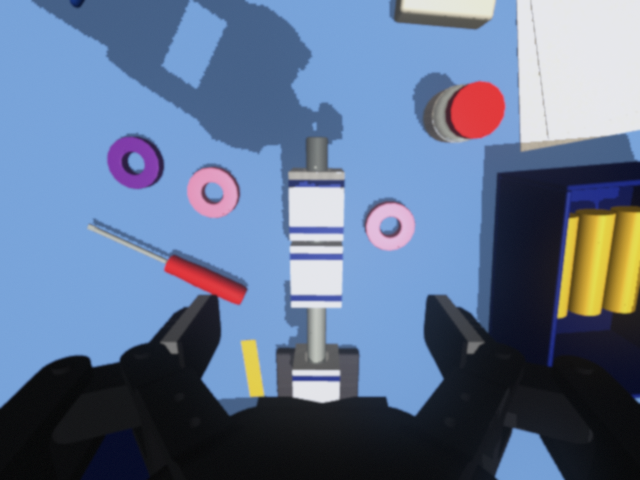

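The bar runs up the image at column 317, with its tip at row 137. Housing A's top face spans rows 181–238, B's spans 248–308, and C's begins near row 370. The red jar cap is at (475,110) and the pink ring at (390,226).

```bash
python3 - <<'E'
from h import *
cm=cam('wrist')
for n,p,z in [('tip',(317,138),115),('barmid',(317.5,330),115)]+[('A',(289,181),133),('A',(344.5,181),133),('A',(290,239),133),('A',(343.5,239),133),('B',(290,248),133),('B',(343,248),133),('B',(291,307),133),('B',(342,307),133),('C',(291.5,370),133),('C',(340,370),133)]:
    print(n,p,onz(cm,p,z).round(1))
E
```

```text
tip (317, 138) [ 517.  -155.5  115. ]
barmid (317.5, 330) [ 502.1 -331.   115. ]
A (289, 181) [ 492.3 -186.4  133. ]
A (344.5, 181) [ 536.1 -190.   133. ]
A (290, 239) [ 487.9 -233.9  133. ]
A (343.5, 239) [ 532.1 -237.6  133. ]
B (290, 248) [ 487.1 -241.7  133. ]
B (343, 248) [ 531.2 -245.3  133. ]
B (291, 307) [ 482.  -295.7  133. ]
B (342, 307) [ 526.7 -299.5  133. ]
C (291.5, 370) [ 475.5 -360.   133. ]
C (340, 370) [ 520.5 -363.7  133. ]
```

```bash
python3 - <<'E'
from h import *
im=cv2.imread('pics/w5.png'); cm=cam('wrist')
for r in range(164,256,2): 
    print(r, im[r,300:335].mean(0).round(0).astype(int), onz(cm,(317,r),133)[1].round(1), end=' | ')
E
```

```text
164 [137 119 103] -175.1 | 166 [137 120 105] -176.6 | 168 [121 112 105] -178.1 | 170 [112 111 109] -179.7 | 172 [155 157 158] -181.2 | 174 [177 182 184] -182.8 | 176 [178 182 184] -184.3 | 178 [170 171 172] -185.9 | 180 [129  99  94] -187.4 | 182 [119  64  52] -189.0 | 184 [144  75  61] -190.6 | 186 [186 126 116] -192.1 | 188 [229 216 213] -193.7 | 190 [234 229 228] -195.3 | 192 [234 230 228] -196.9 | 194 [234 230 228] -198.5 | 196 [234 230 228] -200.1 | 198 [234 230 228] -201.7 | 200 [234 230 228] -203.3 | 202 [234 230 228] -204.9 | 204 [234 230 228] -206.5 | 206 [234 230 228] -208.1 | 208 [234 230 229] -209.8 | 210 [234 230 228] -211.4 | 212 [234 230 228] -213.1 | 214 [234 230 228] -214.7 | 216 [235 230 229] -216.4 | 218 [235 230 229] -218.0 | 220 [234 230 229] -219.7 | 222 [235 230 229] -221.3 | 224 [234 229 228] -223.0 | 226 [215 187 181] -224.7 | 228 [181 104  89] -226.4 | 230 [178  94  78] -228.1 | 232 [186 115 101] -229.8 | 234 [225 203 198] -231.5 | 236 [234 229 228] -233.2 | 238 [234 229 228] -234.9 | 240 [204 197 195] -236.6 | 242 [123 120 117] -238.3 | 244 [110 106 105] -240.1 | 246 [193 186 184] -241.8 | 248 [233 228 227] -243.5 | 250 [235 230 229] -245.3 | 252 [226 214 210] -247.0 | 254 [185 121 110] -248.8 |
```

Housing A's top face spans rows 172–240 (56 mm, as it should be), so its centre is at (512.4, -209). B's centre is at y = -270. I grasp A first.

```bash
python3 - <<'E'
from h import *
plan((512.4,-209,131),-4.85)
E
```

```text
turn/.15 [-0.01 -0.    0.01] shift/50 [ 0.36 -0.08  2.95] pos [ 515.1 -227.2  278.3] j6 -0.54 grip 1.0 0.0 F [ 0.6  0.1 -0. ] t 18.2
```

>>> arm_command([
  [[1, 0.36, -0.08, 0.5, 0, 0, 0], [1, 0, 0, 0.8, 0, 0, 0], [1, 0, 0, 0.6, 0, 0, 0], [1, 0, 0, 0.6, 0, 0, 0], [1, 0, 0, 0.45, 0, 0, 0], [1, 0, 0, 0, 0, 0, 0], [1, 0, 0, 0, 0, 0, 0]],
])

```text
time_s: 19.05
eef_pos: [513.1, -209.7, 132.4]
ee_rot: [0.001, 0.736, 0.677, 0.0]
force: [0.9, -0.7, 0.0]
grip_width: 1.001
grip_force: 0.0
```

>>> arm_command([
  [[0.3, 0, 0, 0, 0, 0, 0], [0.3, 0, 0, 0, 0, 0, 0], [0.3, 0, 0, 0, 0, 0, 0], [0.3, 0, 0, 0, 0, 0, 0], [0.3, 0, 0, 0, 0, 0, 0], [0.3, 0, 0, 0, 0, 0, 0]],
], squeeze=80)

```text
time_s: 19.8
eef_pos: [512.7, -210.1, 132.3]
ee_rot: [0.0, 0.736, 0.677, -0.0]
force: [-3.6, 0.5, 7.7]
grip_width: 0.488
grip_force: 81.3
```

```bash
python3 - <<'E'
from h import *
plan((512.4,-209,131),-4.85)
E
```

```text
turn/.15 [0.   0.   0.01] shift/50 [ 0.02 -0.01  0.03] pos [ 512.7 -210.1  132.3] j6 -0.52 grip 0.488 81.3 F [-3.6  0.5  7.7] t 19.8
```

>>> arm_command([
  [[0.3, 0, 0, -0.08, 0, 0, 0], [0.3, 0, 0, 0, 0, 0, 0], [0.3, 0.2, 0, 0, 0, 0, 0], [0.3, 0.2, 0, 0, 0, 0, 0], [0.3, 0, 0, 0, 0, 0, 0], [0.3, 0, 0, 0, 0, 0, 0]],
])

```text
time_s: 20.55
eef_pos: [514.3, -189.9, 135.3]
ee_rot: [0.0, 0.736, 0.677, -0.0]
force: [-0.5, -1.1, -1.6]
grip_width: 0.491
grip_force: 81.3
```

>>> arm_command([
  [[0.3, 0.3, 0, 0, 0, 0, 0], [0.3, 0.4, 0, 0, 0, 0, 0], [0.3, 0.4, 0, 0, 0, 0, 0], [0.3, 0.4, 0, 0, 0, 0, 0], [0.3, 0.4, 0, 0, 0, 0, 0], [0.3, 0.2, 0, 0, 0, 0, 0], [0.3, 0, 0, 0, 0, 0, 0]],
])

```text
time_s: 21.42
eef_pos: [523.1, -84.8, 135.3]
ee_rot: [0.0, 0.736, 0.677, -0.0]
force: [-0.3, 0.5, -2.0]
grip_width: 0.493
grip_force: 81.3
```

```bash
python3 - <<'E'
from h import *
cm,im,hsv=shot('wrist');cv2.imwrite('pics/w6.png',im[:,:,::-1])
plan((481.5,331.5,180),-9)
E
```

```text
turn/.15 [0.   0.   0.49] shift/50 [ 8.1  -2.13 -0.89] pos [523.1 -85.4 135.3] j6 -0.3 grip 0.493 81.3 F [-0.3 -0.7 -2. ] t 21.5
```

View pics/w6.png

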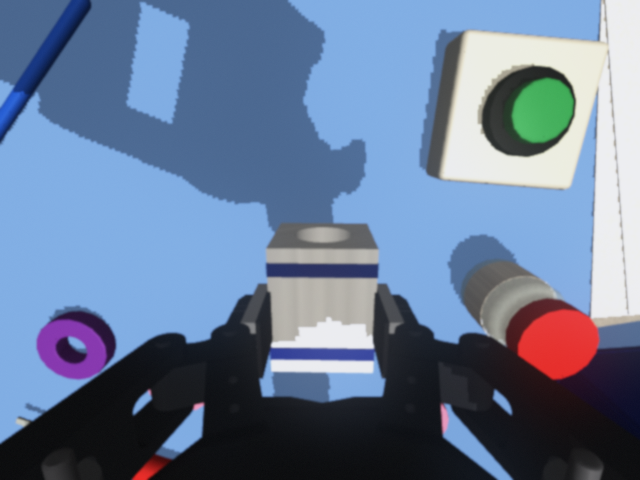

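Housing A is off the bar and held level, with its top face spanning rows 249–372 at column 322.

```bash
python3 - <<'E'
from h import *
cm=cam('wrist'); s,e,Rt=state()
for z in (134,136,138):
    a=onz(cm,(322,248.5),z);b=onz(cm,(322,372.5),z); print(z,np.linalg.norm(a-b).round(1),(Rt.T@((a+b)/2-e)).round(1))
E
```

```text
134 57.6 [-0.5  0.2  1.3]
136 56.7 [ 0.6  0.2 -0.7]
138 55.9 [ 1.7  0.2 -2.7]
```

>>> arm_command([
  [[0.3, 0, 0, -0.5, 0, 0, 0.49], [0.3, 0.4, -0.1, -0.5, 0, 0, 0], [0.3, 0.8, -0.2, 0, 0, 0, 0], [0.3, 0.8, -0.2, 0, 0, 0, 0], [0.3, 0.8, -0.2, 0, 0, 0, 0], [0.3, 0.8, -0.2, 0, 0, 0, 0], [0.3, 0.8, -0.2, 0, 0, 0, 0], [0.3, 0.8, -0.2, 0, 0, 0, 0]],
])

```text
time_s: 22.48
eef_pos: [499.6, 182.2, 185.3]
ee_rot: [0.0, 0.761, 0.649, 0.0]
force: [1.5, -0.3, -1.8]
grip_width: 0.488
grip_force: 81.9
```

>>> arm_command([
  [[0.3, 0.8, -0.2, 0, 0, 0, 0], [0.3, 0.8, -0.2, 0, 0, 0, 0], [0.3, 0.8, -0.2, 0, 0, 0, 0], [0.3, 0.5, -0.23, 0, 0, 0, 0], [0.3, 0, 0, 0, 0, 0, 0], [0.3, 0, 0, 0, 0, 0, 0]],
])

```text
time_s: 23.22
eef_pos: [481.6, 330.4, 185.2]
ee_rot: [0.0, 0.761, 0.649, -0.0]
force: [-0.3, -0.2, -2.9]
grip_width: 0.495
grip_force: 81.8
```

```bash
python3 - <<'E'
from h import *
plan((481.8,331.7,70),-9)
E
```

```text
turn/.15 [-0.    0.   -0.01] shift/50 [ 0.03 -0.    2.3 ] pos [481.6 330.4 185.2] j6 0.56 grip 0.495 81.8 F [-0.3 -0.2 -2.9] t 23.2
```

>>> arm_command([
  [[0.3, 0.02, 0, 0.5, 0, 0, 0], [0.3, 0, 0, 0.6, 0, 0, 0], [0.3, 0, 0, 0.6, 0, 0, 0], [0.3, 0, 0, 0.4, 0, 0, 0], [0.3, 0, 0, 0.1, 0, 0, 0], [0.3, 0, 0, 0, 0, 0, 0], [0.3, 0, 0, 0.1, 0, 0, 0], [0.3, 0, 0, 0, 0, 0, 0]],
])

```text
time_s: 24.22
eef_pos: [481.4, 332.3, 70.4]
ee_rot: [0.0, 0.76, 0.649, 0.0]
force: [-0.1, -0.8, -1.6]
grip_width: 0.489
grip_force: 81.7
```

>>> arm_command([
  [[0.3, 0, 0, 0.1, 0, 0, 0], [0.3, 0, 0, 0.1, 0, 0, 0], [0.3, 0, 0, 0, 0, 0, 0], [0.3, 0, 0, 0, 0, 0, 0]],
])

```text
time_s: 24.72
eef_pos: [481.4, 332.4, 60.3]
ee_rot: [-0.0, 0.76, 0.649, 0.0]
force: [0.9, 0.0, -1.2]
grip_width: 0.491
grip_force: 81.7
```

>>> arm_command([
  [[0.3, 0, 0, 0.06, 0, 0, 0], [0.3, 0, 0, 0, 0, 0, 0], [0.3, 0, 0, 0, 0, 0, 0]],
])

```text
time_s: 25.1
eef_pos: [481.3, 332.3, 57.3]
ee_rot: [-0.0, 0.76, 0.649, -0.0]
force: [-0.4, 0.1, -1.7]
grip_width: 0.492
grip_force: 81.7
```

>>> arm_command([
  [[0.75, 0, 0, 0, 0, 0, 0], [0.75, 0, 0, 0, 0, 0, 0], [0.75, 0, 0, 0, 0, 0, 0], [0.75, 0, 0, -0.4, 0, 0, 0], [0.9, 0, 0, -0.8, 0, 0, 0], [1, 0, 0, -0.8, 0, 0, 0], [1, 0, 0, -0.6, 0, 0, 0], [1, 0, 0, 0, 0, 0, 0]],
])

```text
time_s: 26.1
eef_pos: [482.1, 332.7, 189.6]
ee_rot: [0.001, 0.76, 0.65, 0.002]
force: [-0.2, -0.2, -0.3]
grip_width: 0.999
grip_force: 0.0
```

```bash
python3 - <<'E'
from h import *
plan((507.2,-270.5,200),-4.85)
cm,im,hsv=shot('wrist');cv2.imwrite('pics/w7.png',im[:,:,::-1])
E
```

```text
turn/.15 [ 0.03 -0.02 -0.48] shift/50 [-11.98   1.52  -0.21] pos [482.1 332.7 189.6] j6 0.56 grip 0.999 0.0 F [-0.2 -0.2 -0.3] t 26.1
```

View pics/w7.png

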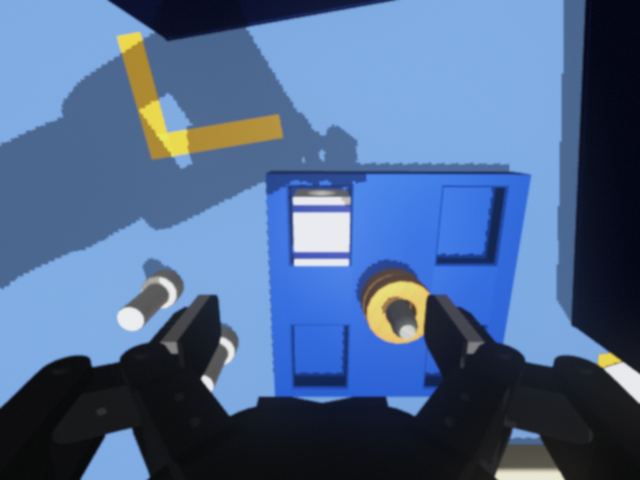

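Housing A lies in its pocket at (321,228), and both rings are on the spindle. Next is B.

>>> arm_command([
  [[1, 0, 0, -0.2, 0, 0, -0.48], [1, -0.9, 0.1, 0, 0, 0, 0], [1, -0.9, 0.1, 0, 0, 0, 0], [1, -0.9, 0.1, 0, 0, 0, 0], [1, -0.9, 0.1, 0, 0, 0, 0], [1, -0.9, 0.1, 0, 0, 0, 0], [1, -0.9, 0.1, 0, 0, 0, 0], [1, -0.9, 0.1, 0, 0, 0, 0]],
])

```text
time_s: 27.15
eef_pos: [488.8, 14.1, 196.0]
ee_rot: [-0.001, 0.737, 0.676, -0.001]
force: [0.9, -0.0, -0.6]
grip_width: 1.0
grip_force: 0.0
```

>>> arm_command([
  [[1, -0.9, 0.1, 0, 0, 0, 0], [1, -0.9, 0.1, 0, 0, 0, 0], [1, -0.9, 0.1, 0, 0, 0, 0], [1, -0.9, 0.1, 0, 0, 0, 0], [1, -0.9, 0.1, 0, 0, 0, 0], [1, -0.9, 0.2, 0, 0, 0, 0], [1, -0.28, 0.2, 0, 0, 0, 0], [1, 0, 0, 0, 0, 0, 0]],
])

```text
time_s: 28.15
eef_pos: [509.8, -271.7, 195.5]
ee_rot: [-0.001, 0.737, 0.676, -0.0]
force: [-0.1, 0.5, 0.7]
grip_width: 0.996
grip_force: 0.0
```

```bash
cat >> h.py <<'E'
def topface(z=133,w=22):
    """dark/bright runs of the housing top face(s): near-white low-sat pixels, printed as world boxes at height z"""
    cm,im,hsv=shot('wrist'); s,e,Rt=state()
    m=(hsv[...,1]<45)&(hsv[...,2]>110)
    m=m|((hsv[...,0]>110)&(hsv[...,0]<128)&(hsv[...,1]>90)&(hsv[...,2]>90)); m=m.astype(np.uint8)
    m[:,:230]=0; m[:,410:]=0; m[400:]=0
    for c in blobs(m,300):
        x,y,w,h=cv2.boundingRect(c)
        a=onz(cm,(x+w/2,y),z);b=onz(cm,(x+w/2,y+h),z)
        print('box',(x,y,w,h),'top',a.round(1),'bottom',b.round(1),'len',np.linalg.norm(a-b).round(1))
    return cm,im
E
python3 - <<'E'
from h import *
plan((507.2,-270.5,131),-4.85)
cm,im=topface();cv2.imwrite('pics/w8.png',im[:,:,::-1])
E
```

```text
turn/.15 [-0.01 -0.01 -0.01] shift/50 [ 0.02 -0.05  1.29] pos [ 509.8 -271.7  195.5] j6 -0.61 grip 0.996 0.0 F [-0.1  0.5  0.7] t 28.1
box (279, 214, 77, 73) top [ 509.8 -242.1  133. ] bottom [ 505.8 -286.7  133. ] len 44.8
box (279, 288, 75, 95) top [ 505.1 -287.3  133. ] bottom [ 498.9 -354.7  133. ] len 67.7
box (313, 49, 19, 162) top [ 519.9 -158.5  133. ] bottom [ 512.8 -240.6  133. ] len 82.4
box (283, 392, 69, 9) top [ 498.9 -361.8  133. ] bottom [ 498.3 -368.9  133. ] len 7.2
```

View pics/w8.png

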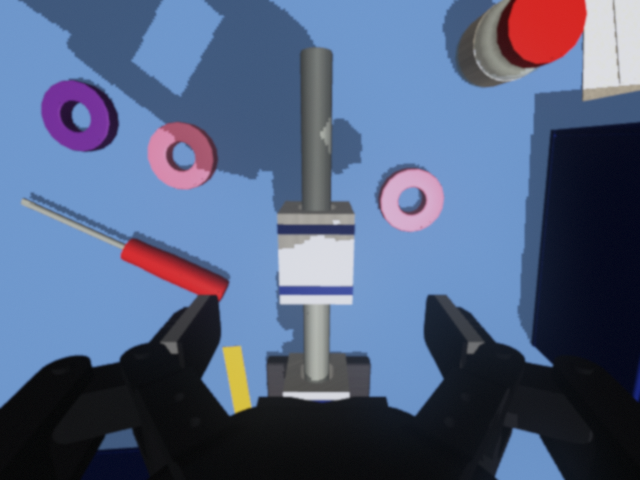

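Housing B's top face spans rows 214–304 at column 317, so its centre is at y = -270. C's top face begins at row 392.

>>> arm_command([
  [[1, 0.02, -0.04, 0.3, 0, 0, 0], [1, 0, 0, 0.5, 0, 0, 0], [1, 0, 0, 0.47, 0, 0, 0], [1, 0, 0, 0, 0, 0, 0], [0.3, 0, 0, 0, 0, 0, 0], [0.3, 0, 0, 0, 0, 0, 0], [0.3, 0, 0, 0, 0, 0, 0], [0.3, 0, 0, 0, 0, 0, 0]],
])

```text
time_s: 29.2
eef_pos: [507.2, -270.2, 135.2]
ee_rot: [-0.001, 0.736, 0.677, -0.001]
force: [-10.5, 2.6, 11.3]
grip_width: 0.491
grip_force: 81.1
```

>>> arm_command([
  [[0.3, 0, 0, 0, 0, 0, 0], [0.3, 0, 0, 0, 0, 0, 0], [0.3, 0, 0, -0.08, 0, 0, 0], [0.3, 0, 0, 0, 0, 0, 0], [0.3, 0, 0, 0, 0, 0, 0], [0.3, 0.2, 0, 0, 0, 0, 0], [0.3, 0, 0, 0, 0, 0, 0], [0.3, 0, 0, 0, 0, 0, 0]],
])

```text
time_s: 30.2
eef_pos: [509.2, -260.0, 137.8]
ee_rot: [0.0, 0.736, 0.677, -0.0]
force: [-0.6, -1.0, -1.4]
grip_width: 0.485
grip_force: 81.1
```

```bash
python3 - <<'E'
from h import *
plan((522.5,-90,135),-4.85)
E
```

```text
turn/.15 [-0.  0.  0.] shift/50 [ 3.41 -0.02  0.06] pos [ 509.2 -260.   137.8] j6 -0.59 grip 0.485 81.1 F [-0.6 -1.  -1.4] t 30.2
```

>>> arm_command([
  [[0.3, 0.3, 0, 0, 0, 0, 0], [0.3, 0.5, 0, 0, 0, 0, 0], [0.3, 0.5, 0, 0, 0, 0, 0], [0.3, 0.5, 0, 0, 0, 0, 0], [0.3, 0.5, 0, 0, 0, 0, 0], [0.3, 0.5, 0, 0, 0, 0, 0], [0.3, 0.4, 0, 0, 0, 0, 0], [0.3, 0.2, 0, 0, 0, 0, 0]],
])

```text
time_s: 31.2
eef_pos: [523.6, -89.5, 137.9]
ee_rot: [0.0, 0.736, 0.677, -0.0]
force: [-0.4, -0.2, -1.9]
grip_width: 0.491
grip_force: 81.1
```

```bash
python3 - <<'E'
from h import *
plan((610.2,311.3,190),-9)
cm,im,hsv=shot('wrist'); cv2.imwrite('pics/w9.png',im[:,:,::-1])
print([ (r,int(im[r,300:345].mean())) for r in range(225,395,4)])
E
```

```text
turn/.15 [-0.    0.    0.49] shift/50 [ 8.19  0.46 -1.04] pos [523.6 -89.5 137.9] j6 -0.31 grip 0.491 81.1 F [-0.4 -0.2 -1.9] t 31.2
[(225, 100), (229, 154), (233, 160), (237, 159), (241, 125), (245, 97), (249, 169), (253, 177), (257, 177), (261, 160), (265, 63), (269, 63), (273, 64), (277, 158), (281, 177), (285, 177), (289, 177), (293, 177), (297, 177), (301, 177), (305, 177), (309, 177), (313, 183), (317, 204), (321, 224), (325, 236), (329, 236), (333, 236), (337, 236), (341, 236), (345, 177), (349, 97), (353, 96), (357, 175), (361, 236), (365, 236), (369, 198), (373, 164), (377, 163), (381, 162), (385, 161), (389, 161), (393, 160)]
```

>>> arm_command([
  [[0.3, 0, 0, -0.5, 0, 0, 0.49], [0.3, 0.5, 0, -0.5, 0, 0, 0], [0.3, 0.8, 0, 0, 0, 0, 0], [0.3, 0.8, 0, 0, 0, 0, 0], [0.3, 0.8, 0, 0, 0, 0, 0], [0.3, 0.8, 0.1, 0, 0, 0, 0], [0.3, 0.8, 0.1, 0, 0, 0, 0], [0.3, 0.8, 0.1, 0, 0, 0, 0]],
])

```text
time_s: 32.25
eef_pos: [580.7, 169.3, 187.7]
ee_rot: [0.0, 0.761, 0.649, -0.0]
force: [0.3, 0.1, -1.6]
grip_width: 0.485
grip_force: 81.6
```

>>> arm_command([
  [[0.3, 0.8, 0.1, 0, 0, 0, 0], [0.3, 0.8, 0.06, 0, 0, 0, 0], [0.3, 0.8, 0, 0, 0, 0, 0], [0.3, 0.49, 0, 0, 0, 0, 0], [0.3, 0, 0, 0, 0, 0, 0], [0.3, 0, 0, 0, 0, 0, 0]],
])

```text
time_s: 33.0
eef_pos: [611.1, 308.9, 187.5]
ee_rot: [0.0, 0.761, 0.649, -0.0]
force: [-0.2, 0.2, -1.2]
grip_width: 0.484
grip_force: 81.6
```

```bash
python3 - <<'E'
from h import *
plan((610.2,311.3,62),-9)
E
```

```text
turn/.15 [-0.    0.   -0.02] shift/50 [ 0.04 -0.02  2.51] pos [611.1 308.9 187.5] j6 0.46 grip 0.484 81.6 F [-0.2  0.2 -1.2] t 33.0
```

>>> arm_command([
  [[0.3, 0.03, -0.02, 0.5, 0, 0, 0], [0.3, 0, 0, 0.6, 0, 0, 0], [0.3, 0, 0, 0.6, 0, 0, 0], [0.3, 0, 0, 0.4, 0, 0, 0], [0.3, 0, 0, 0.1, 0, 0, 0], [0.3, 0, 0, 0.1, 0, 0, 0], [0.3, 0, 0, 0, 0, 0, 0]],
])

```text
time_s: 33.88
eef_pos: [610.4, 311.6, 73.4]
ee_rot: [0.0, 0.761, 0.649, 0.0]
force: [0.7, 0.1, -1.9]
grip_width: 0.491
grip_force: 81.6
```

>>> arm_command([
  [[0.3, 0, 0, 0.1, 0, 0, 0], [0.3, 0, 0, 0.1, 0, 0, 0], [0.3, 0, 0, 0, 0, 0, 0], [0.3, 0, 0, 0, 0, 0, 0]],
])

```text
time_s: 34.38
eef_pos: [610.2, 311.6, 62.9]
ee_rot: [0.0, 0.761, 0.649, 0.0]
force: [0.0, -0.7, -1.7]
grip_width: 0.489
grip_force: 81.6
```

>>> arm_command([
  [[0.3, 0, 0, 0.07, 0, 0, 0], [0.3, 0, 0, 0, 0, 0, 0], [0.75, 0, 0, 0, 0, 0, 0], [0.75, 0, 0, 0, 0, 0, 0], [0.75, 0, 0, -0.4, 0, 0, 0], [0.9, 0, 0, -0.8, 0, 0, 0], [1, 0, 0, -0.8, 0, 0, 0], [1, 0, 0, -0.7, 0, 0, 0]],
])

```text
time_s: 35.38
eef_pos: [610.3, 311.7, 197.9]
ee_rot: [0.001, 0.761, 0.649, 0.001]
force: [0.2, 0.5, -0.4]
grip_width: 1.0
grip_force: 0.0
```

```bash
python3 - <<'E'
from h import *
cm,im,hsv=shot('wrist');cv2.imwrite('pics/w10.png',im[:,:,::-1])
plan((499,-380,210),-4.85)
E
```

```text
turn/.15 [ 0.06 -0.03 -0.49] shift/50 [-13.98  -1.07  -0.14] pos [611.6 312.1 203.2] j6 0.46 grip 0.999 0.0 F [0.2 0.7 5.1] t 35.4
```

>>> arm_command([
  [[1, 0, 0, -0.2, 0, 0, -0.48], [1, -1, 0, 0, 0, 0, 0], [1, -1, 0, 0, 0, 0, 0], [1, -1, -0.1, 0, 0, 0, 0], [1, -1, -0.1, 0, 0, 0, 0], [1, -1, -0.1, 0, 0, 0, 0], [1, -1, -0.1, 0, 0, 0, 0], [1, -1, -0.1, 0, 0, 0, 0]],
])

```text
time_s: 36.42
eef_pos: [554.7, -36.5, 205.8]
ee_rot: [0.001, 0.737, 0.676, 0.001]
force: [-0.2, -0.8, -1.1]
grip_width: 1.003
grip_force: 0.0
```

>>> arm_command([
  [[1, -1, -0.1, 0, 0, 0, 0], [1, -1, -0.1, 0, 0, 0, 0], [1, -1, -0.1, 0, 0, 0, 0], [1, -1, -0.1, 0, 0, 0, 0], [1, -1, -0.1, 0, 0, 0, 0], [1, -1, -0.1, 0, 0, 0, 0], [1, -0.9, 0, 0, 0, 0, 0], [1, 0, 0, 0, 0, 0, 0]],
])

```text
time_s: 37.42
eef_pos: [494.5, -378.8, 205.1]
ee_rot: [0.001, 0.738, 0.675, -0.0]
force: [-0.5, 0.6, -0.4]
grip_width: 0.998
grip_force: 0.0
```

```bash
python3 - <<'E'
from h import *
plan((497,-390,132),-4.85)
cm,im,hsv=shot('wrist');cv2.imwrite('pics/w11.png',im[:,:,::-1])
a=cv2.imread('pics/w10.png');cv2.imwrite('pics/pair.png',cv2.resize(np.hstack([a,im[:,:,::-1]]),(800,300)))
for r in range(170,340,3): print(r,im[r,300:335].mean(0).round(0).astype(int), onz(cm,(320,r),133)[:2].round(1),end='|')
E
```

```text
turn/.15 [ 0.01  0.01 -0.03] shift/50 [-0.22  0.07  1.46] pos [ 494.5 -378.8  205.1] j6 -0.75 grip 0.998 0.0 F [-0.5  0.6 -0.4] t 37.4
170 [ 89  99 111] [ 498.4 -325.7]|173 [ 89 100 111] [ 498.2 -327.4]|176 [ 89 100 111] [ 498.1 -329.1]|179 [ 89 100 112] [ 497.9 -330.9]|182 [ 90 100 112] [ 497.7 -332.6]|185 [ 90 100 112] [ 497.6 -334.3]|188 [ 90 101 112] [ 497.4 -336. ]|191 [ 90 101 113] [ 497.3 -337.8]|194 [ 90 101 113] [ 497.1 -339.5]|197 [ 90 101 113] [ 496.9 -341.3]|200 [ 91 101 113] [ 496.8 -343.1]|203 [ 96 106 118] [ 496.6 -344.8]|206 [100 111 122] [ 496.4 -346.6]|209 [ 99 110 122] [ 496.3 -348.4]|212 [ 92 103 115] [ 496.1 -350.2]|215 [ 95 100 105] [ 495.9 -352. ]|218 [ 98 101 102] [ 495.8 -353.8]|221 [107 109 110] [ 495.6 -355.7]|224 [101 104 104] [ 495.4 -357.5]|227 [92 93 95] [ 495.3 -359.4]|230 [179 180 184] [ 495.1 -361.2]|233 [221 223 228] [ 494.9 -363.1]|236 [224 226 230] [ 494.7 -365. ]|239 [182 187 213] [ 494.6 -366.8]|242 [ 72  87 169] [ 494.4 -368.7]|245 [ 70  85 168] [ 494.2 -370.6]|248 [118 127 183] [ 494.  -372.5]|251 [223 225 230] [ 493.9 -374.5]|254 [224 226 231
[... 264 characters left out ...]
 226 231] [ 492.2 -392.2]|281 [225 226 231] [ 492.  -394.3]|284 [225 226 231] [ 491.8 -396.3]|287 [225 226 231] [ 491.6 -398.3]|290 [225 226 230] [ 491.5 -400.4]|293 [225 226 230] [ 491.3 -402.5]|296 [190 193 209] [ 491.1 -404.5]|299 [ 67  80 158] [ 490.9 -406.6]|302 [ 63  76 156] [ 490.7 -408.7]|305 [137 145 188] [ 490.5 -410.8]|308 [223 225 230] [ 490.3 -413. ]|311 [224 226 230] [ 490.1 -415.1]|314 [172 175 180] [ 489.9 -417.2]|317 [123 127 129] [ 489.7 -419.4]|320 [122 127 129] [ 489.5 -421.6]|323 [121 125 127] [ 489.3 -423.7]|326 [121 124 125] [ 489.1 -425.9]|329 [118 122 122] [ 488.9 -428.1]|332 [106 110 112] [ 488.7 -430.3]|335 [77 81 86] [ 488.5 -432.6]|338 [42 46 57] [ 488.3 -434.8]|
```

View pics/pair.png

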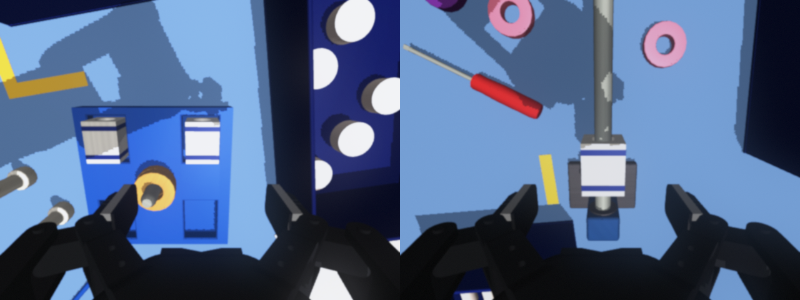

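Left pane: A is at (104,140) and B at (202,140), both in pockets. Right pane: C is at (603,165), its top running from y -361 to -417, so its centre is (496.8, -389).

>>> arm_command([
  [[1, -0.2, 0.05, 0.3, 0, 0, -0.02], [1, 0, 0, 0.6, 0, 0, 0], [1, 0, 0, 0.56, 0, 0, 0], [1, 0, 0, 0, 0, 0, 0], [1, 0, 0, 0, 0, 0, 0], [0.3, 0, 0, 0, 0, 0, 0], [0.3, 0, 0, 0, 0, 0, 0], [0.3, 0, 0, 0, 0, 0, 0]],
])

```text
time_s: 38.48
eef_pos: [496.8, -386.5, 132.4]
ee_rot: [0.0, 0.736, 0.677, -0.0]
force: [-2.7, 1.4, 7.0]
grip_width: 0.49
grip_force: 81.4
```

>>> arm_command([
  [[0.3, 0, 0, 0, 0, 0, 0], [0.3, 0, 0, 0, 0, 0, 0], [0.3, 0, 0, -0.08, 0, 0, 0], [0.3, 0, 0, 0, 0, 0, 0], [0.3, 0, 0, 0, 0, 0, 0], [0.3, 0.2, 0, 0, 0, 0, 0], [0.3, 0, 0, 0, 0, 0, 0], [0.3, 0, 0, 0, 0, 0, 0]],
])

```text
time_s: 39.48
eef_pos: [497.9, -376.2, 135.3]
ee_rot: [0.0, 0.736, 0.677, -0.0]
force: [0.3, 0.1, -1.2]
grip_width: 0.49
grip_force: 81.1
```

```bash
python3 - <<'E'
from h import *
plan((522.5,-90,137),-4.85)
E
```

```text
turn/.15 [0.   0.   0.01] shift/50 [ 5.74  0.01 -0.03] pos [ 497.9 -376.2  135.3] j6 -0.75 grip 0.49 81.1 F [ 0.3  0.1 -1.2] t 39.5
```

>>> arm_command([
  [[0.3, 0.3, 0, 0, 0, 0, 0], [0.3, 0.5, 0, 0, 0, 0, 0], [0.3, 0.5, 0, 0, 0, 0, 0], [0.3, 0.5, 0, 0, 0, 0, 0], [0.3, 0.5, 0, 0, 0, 0, 0], [0.3, 0.5, 0, 0, 0, 0, 0], [0.3, 0.2, 0, 0, 0, 0, 0], [0.3, 0, 0, 0, 0, 0, 0]],
])

```text
time_s: 40.48
eef_pos: [510.4, -226.4, 135.4]
ee_rot: [0.0, 0.736, 0.677, -0.0]
force: [0.7, -0.6, -1.7]
grip_width: 0.492
grip_force: 81.1
```

>>> arm_command([
  [[0.3, 0.3, 0, 0, 0, 0, 0], [0.3, 0.5, 0, 0, 0, 0, 0], [0.3, 0.5, 0, 0, 0, 0, 0], [0.3, 0.5, 0, 0, 0, 0, 0], [0.3, 0.5, 0, 0, 0, 0, 0], [0.3, 0.4, 0, 0, 0, 0, 0], [0.3, 0, 0, 0, 0, 0, 0]],
])

```text
time_s: 41.35
eef_pos: [521.6, -91.2, 135.3]
ee_rot: [-0.0, 0.736, 0.678, 0.0]
force: [1.1, -0.1, -2.9]
grip_width: 0.491
grip_force: 81.1
```

```bash
python3 - <<'E'
from h import *
plan((461.4,203.3,190),-9)
cm,im,hsv=shot('wrist'); cv2.imwrite('pics/w12.png',im[:,:,::-1]); s,e,Rt=state()
g=im[200:395,300:345].mean((1,2)); print([(r+200,int(g[r])) for r in range(0,195,4)])
E
```

```text
turn/.15 [ 0.  -0.   0.5] shift/50 [ 5.63 -2.11 -1.09] pos [521.6 -91.2 135.3] j6 -0.31 grip 0.491 81.1 F [ 1.1 -0.1 -2.9] t 41.4
[(200, 125), (204, 125), (208, 127), (212, 128), (216, 128), (220, 127), (224, 127), (228, 125), (232, 99), (236, 143), (240, 160), (244, 160), (248, 156), (252, 102), (256, 99), (260, 174), (264, 176), (268, 176), (272, 135), (276, 63), (280, 64), (284, 66), (288, 169), (292, 176), (296, 176), (300, 176), (304, 176), (308, 177), (312, 177), (316, 177), (320, 190), (324, 209), (328, 232), (332, 236), (336, 236), (340, 236), (344, 236), (348, 236), (352, 236), (356, 149), (360, 97), (364, 96), (368, 198), (372, 236), (376, 235), (380, 185), (384, 159), (388, 160), (392, 159)]
```

Housing C is held about 3.5 mm toward tool -x, so I shift its drop target by +0.07 in tool x.

>>> arm_command([
  [[0.3, 0, 0, -0.5, 0, 0, 0.5], [0.3, 0.5, -0.2, -0.5, 0, 0, 0], [0.3, 0.8, -0.3, 0, 0, 0, 0], [0.3, 0.8, -0.3, 0, 0, 0, 0], [0.3, 0.8, -0.3, 0, 0, 0, 0], [0.3, 0.8, -0.3, 0, 0, 0, 0], [0.3, 0.8, -0.3, 0, 0, 0, 0], [0.3, 0.8, -0.3, 0, 0, 0, 0]],
])

```text
time_s: 42.4
eef_pos: [464.7, 185.8, 185.4]
ee_rot: [0.0, 0.761, 0.648, 0.0]
force: [0.8, 0.2, -2.0]
grip_width: 0.489
grip_force: 81.6
```

>>> arm_command([
  [[0.3, 0.4, -0.1, 0, 0, 0, 0], [0.3, 0, 0, 0, 0, 0, 0], [0.3, 0, 0, 0, 0, 0, 0]],
])

```text
time_s: 42.78
eef_pos: [463.2, 204.7, 185.2]
ee_rot: [0.0, 0.761, 0.649, -0.0]
force: [-0.6, 0.1, -1.8]
grip_width: 0.488
grip_force: 81.6
```

```bash
python3 - <<'E'
from h import *
plan((461.9,206.6,60),-9)
E
```

```text
turn/.15 [ 0.    0.   -0.02] shift/50 [ 0.03 -0.03  2.5 ] pos [463.2 204.7 185.2] j6 0.34 grip 0.488 81.6 F [-0.6  0.1 -1.8] t 42.8
```

>>> arm_command([
  [[0.3, 0.03, -0.03, 0.5, 0, 0, 0], [0.3, 0, 0, 0.6, 0, 0, 0], [0.3, 0, 0, 0.6, 0, 0, 0], [0.3, 0, 0, 0.4, 0, 0, 0], [0.3, 0, 0, 0.1, 0, 0, 0], [0.3, 0, 0, 0.1, 0, 0, 0], [0.3, 0, 0, 0, 0, 0, 0]],
])

```text
time_s: 43.65
eef_pos: [461.9, 207.2, 70.7]
ee_rot: [0.0, 0.761, 0.649, 0.0]
force: [-0.4, -0.5, -1.8]
grip_width: 0.497
grip_force: 81.5
```

>>> arm_command([
  [[0.3, 0, 0, 0.1, 0, 0, 0], [0.3, 0, 0, 0.1, 0, 0, 0], [0.3, 0, 0, 0, 0, 0, 0], [0.3, 0, 0, 0, 0, 0, 0]],
])

```text
time_s: 44.15
eef_pos: [461.6, 207.5, 60.3]
ee_rot: [0.0, 0.761, 0.649, 0.0]
force: [-0.4, -0.7, -1.7]
grip_width: 0.495
grip_force: 81.5
```

Next I release C, then back up over the carrier's centre and take a check picture.

>>> arm_command([
  [[0.3, 0, 0, 0.06, 0, 0, 0], [0.3, 0, 0, 0, 0, 0, 0], [0.75, 0, 0, 0, 0, 0, 0], [0.75, 0, 0, 0, 0, 0, 0], [0.75, 0, 0, -0.4, 0, 0, 0], [0.9, 0, 0, -0.8, 0, 0, 0], [1, 0, 0, -0.9, 0, 0, 0], [1, 0, 0, -0.9, 0, 0, 0]],
])

```text
time_s: 45.15
eef_pos: [461.5, 207.4, 209.0]
ee_rot: [0.0, 0.761, 0.649, 0.0]
force: [0.5, -0.2, 0.0]
grip_width: 1.002
grip_force: 0.0
```

>>> arm_command([
  [[1, 0.5, 0.7, -0.5, 0, 0, 0], [1, 0.5, 0.7, -0.5, 0, 0, 0], [1, 0, 0, 0, 0, 0, 0], [1, 0, 0, 0, 0, 0, 0]],
])

```text
time_s: 45.65
eef_pos: [537.9, 245.6, 256.5]
ee_rot: [-0.0, 0.761, 0.649, -0.001]
force: [-0.4, -1.0, -0.6]
grip_width: 1.001
grip_force: 0.0
```

```bash
python3 - <<'E'
from h import *
cm,im,hsv=shot('wrist');cv2.imwrite('pics/w13.png',im[:,:,::-1])
c2,t,h2=shot('top');cv2.imwrite('pics/top2.png',t[:,:,::-1])
x0,y0=proj(cm,(535,257,45)).astype(int)
H,S,V=[h2[...,i].astype(int) for i in range(3)]
for c in blobs((H>15)&(H<32)&(S>90)&(V>100)): print(np.round(cv2.minEnclosingCircle(c),1) if 0 else cv2.minEnclosingCircle(c))
a=cv2.resize(im[:,:,::-1],(400,300)); b=cv2.resize(t[:,:,::-1],(400,300)); 
crop=im[max(0,y0-150):y0+150,max(0,x0-200):x0+200,::-1]
cv2.imwrite('pics/chk.png',np.vstack([np.hstack([cv2.resize(crop,(800,600))[:, :]]),])[:600])
plan((535,257,250),-9)
E
```

```text
((424.2924499511719, 116.5), 27.084102630615234)
((423.875, 100.0), 26.805240631103516)
((423.5, 84.5), 27.064836502075195)
((164.53225708007812, 217.2096710205078), 13.991050720214844)
((485.5, 283.5), 19.81171226501465)
((54.5, 307.0), 6.800835609436035)
((227.5, 119.5), 12.747649192810059)
turn/.15 [-0.01  0.   -0.01] shift/50 [ 0.22 -0.09  0.13] pos [537.8 245.5 256.7] j6 0.39 grip 1.002 0.0 F [-0.2 -0.8  0.4] t 45.8
```

View pics/chk.png

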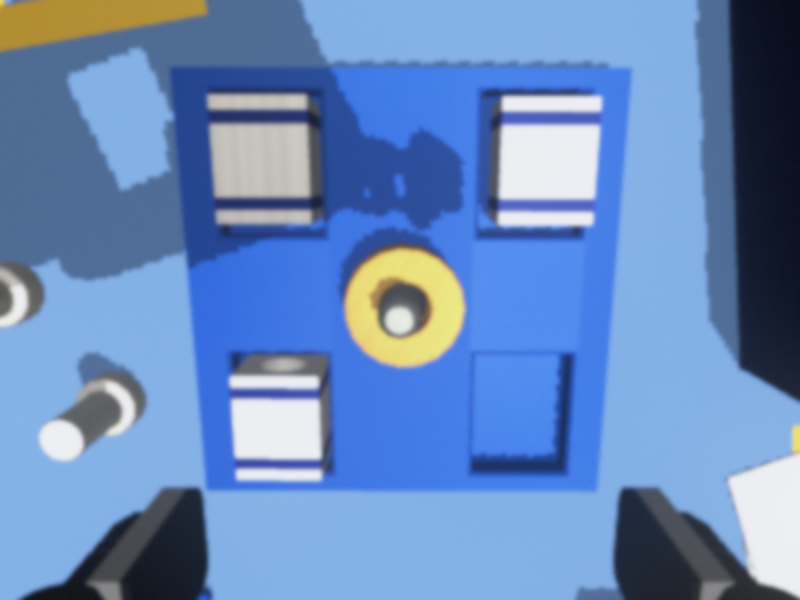

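The three housings lie in their pockets at (262,158), (548,160) and (280,428) in the crop, and both rings are on the spindle. Before pressing the button I check their heights by size.

```bash
python3 - <<'E'
from h import *
cm=cam('wrist'); x0,y0=proj(cm,(535,257,45)).astype(int); ox,oy=max(0,x0-200),max(0,y0-150)
f=lambda p,z:onz(cm,(p[0]/2+ox,p[1]/2+oy),z)
for n,P in (('A',[(207,94),(308,94),(317,222),(217,224)]),('B',[(503,96),(602,95),(594,225),(497,225)]),('C',[(229,375),(321,375),(322,481),(235,481)])):
    W=np.array([f(p,56) for p in P]); print(n,W.mean(0).round(1),[np.linalg.norm(W[i]-W[i-1]).round(1) for i in range(4)])
plan((655,-10,180),-9)
E
```

```text
A [483.3 332.9  56. ] [np.float64(56.7), np.float64(45.1), np.float64(55.8), np.float64(46.9)]
B [612.5 311.3  56. ] [np.float64(56.3), np.float64(44.1), np.float64(56.7), np.float64(45.4)]
C [462.1 203.7  56. ] [np.float64(57.5), np.float64(45.9), np.float64(57.5), np.float64(45.4)]
turn/.15 [-0.01  0.   -0.01] shift/50 [-4.68  3.12  1.53] pos [537.8 245.5 256.7] j6 0.39 grip 1.002 0.0 F [-0.2 -0.8  0.4] t 45.8
```

Sizes at height 56 mm match seated housings (44 x 56 mm). On to the button.

>>> arm_command([
  [[0, -0.7, 0.4, 0, 0, 0, 0], [0, -0.7, 0.4, 0, 0, 0, 0], [0, -0.7, 0.5, 0.2, 0, 0, 0], [0, -0.7, 0.5, 0.3, 0, 0, 0], [0, -0.7, 0.5, 0.3, 0, 0, 0], [0, -0.7, 0.5, 0.3, 0, 0, 0], [0, -0.48, 0.32, 0.43, 0, 0, 0], [0, 0, 0, 0, 0, 0, 0]],
], squeeze=40)

```text
time_s: 46.75
eef_pos: [654.8, -11.5, 178.6]
ee_rot: [-0.002, 0.762, 0.648, -0.001]
force: [0.8, 0.5, 0.0]
grip_width: -0.003
grip_force: 0.0
```

```bash
python3 - <<'E'
from h import *
cm,im,hsv=shot('wrist');cv2.imwrite('pics/w14.png',im[:,:,::-1])
H,S,V=[hsv[...,i].astype(int) for i in range(3)]
for c in blobs((H>50)&(H<85)&(S>120),200):
    e=cv2.fitEllipse(c)
    for z in (48,52,56,60):
        p=onz(cm,e[0],z);q=onz(cm,(e[0][0]+max(e[1])/2,e[0][1]),z);print(e,z,p.round(1),'dia',2*np.linalg.norm(p-q).round(1))
ct=cam('top'); 
plan((655,-10,100),-9)
E
```

```text
((323.10333251953125, 233.9117889404297), (43.422821044921875, 44.670894622802734), 90.50083923339844) 48 [655.1 -12.3  48. ] dia 34.8
((323.10333251953125, 233.9117889404297), (43.422821044921875, 44.670894622802734), 90.50083923339844) 52 [655.3 -11.2  52. ] dia 34.4
((323.10333251953125, 233.9117889404297), (43.422821044921875, 44.670894622802734), 90.50083923339844) 56 [655.5 -10.1  56. ] dia 33.8
((323.10333251953125, 233.9117889404297), (43.422821044921875, 44.670894622802734), 90.50083923339844) 60 [655.6  -9.   60. ] dia 33.2
turn/.15 [-0.01 -0.   -0.02] shift/50 [ 0.  -0.   1.6] pos [655.  -10.2 180.1] j6 -0.03 grip 0.001 0.0 F [-0.6  0.   1. ] t 46.8
```

>>> arm_command([
  [[0, 0, 0, 0.5, 0, 0, 0], [0, 0, 0, 0.6, 0, 0, 0], [0, 0, 0, 0.6, 0, 0, 0], [0, 0, 0, 0.2, 0, 0, 0], [0, 0, 0, 0, 0, 0, 0], [0, 0, 0, 0, 0, 0, 0]],
])

```text
time_s: 47.55
eef_pos: [656.3, -9.7, 87.5]
ee_rot: [0.001, 0.761, 0.649, 0.001]
force: [-0.5, 0.2, 0.3]
grip_width: 0.003
grip_force: 0.0
```

>>> arm_command([
  [[0, 0, 0, 0.06, 0, 0, 0], [0, 0, 0, 0.06, 0, 0, 0], [0, 0, 0, 0, 0, 0, 0]],
])

```text
time_s: 47.92
eef_pos: [655.6, -9.9, 79.6]
ee_rot: [-0.0, 0.761, 0.649, -0.0]
force: [-0.2, -0.5, -0.7]
grip_width: -0.001
grip_force: 0.0
```

>>> arm_command([
  [[0, 0, 0, 0.06, 0, 0, 0], [0, 0, 0, 0, 0, 0, 0]],
])

```text
time_s: 48.18
eef_pos: [655.6, -9.9, 76.5]
ee_rot: [-0.0, 0.761, 0.649, -0.0]
force: [0.4, -0.6, -0.0]
grip_width: 0.002
grip_force: 0.0
```

>>> arm_command([
  [[0, 0, 0, 0.06, 0, 0, 0], [0, 0, 0, 0, 0, 0, 0]],
])

```text
time_s: 48.42
eef_pos: [655.6, -9.9, 73.5]
ee_rot: [-0.0, 0.761, 0.649, -0.0]
force: [-0.4, 0.1, -0.7]
grip_width: 0.0
grip_force: 0.0
```

>>> arm_command([
  [[0, 0, 0, 0.06, 0, 0, 0], [0, 0, 0, 0, 0, 0, 0]],
])

```text
time_s: 48.68
eef_pos: [655.8, -9.9, 70.8]
ee_rot: [0.0, 0.761, 0.649, 0.0]
force: [1.0, 0.2, 1.2]
grip_width: -0.004
grip_force: 0.7
```

>>> arm_command([
  [[0, 0, 0, 0.06, 0, 0, 0], [0, 0, 0, 0, 0, 0, 0]],
])

```text
time_s: 48.92
eef_pos: [655.9, -9.9, 67.9]
ee_rot: [0.0, 0.761, 0.649, 0.0]
force: [-0.3, 0.0, 3.3]
grip_width: 0.001
grip_force: 1.6
```

Contact came at about z = 72, so I press on until the force rises past 5 N.

>>> arm_command([
  [[0, 0, 0, 0.04, 0, 0, 0], [0, 0, 0, 0, 0, 0, 0]],
])

```text
time_s: 49.18
eef_pos: [655.9, -10.0, 65.9]
ee_rot: [0.0, 0.761, 0.649, 0.0]
force: [0.6, -0.0, 4.0]
grip_width: -0.0
grip_force: 2.1
```

>>> arm_command([
  [[0, 0, 0, 0.04, 0, 0, 0], [0, 0, 0, 0, 0, 0, 0]],
])

```text
time_s: 49.42
eef_pos: [656.0, -10.0, 64.9]
ee_rot: [0.0, 0.761, 0.649, 0.0]
force: [-3.7, -0.1, 12.0]
grip_width: 0.003
grip_force: 5.8
```

Force jumps to 12 N and the motion stalls, so the button is fully down. I hold briefly, then lift clear.

>>> arm_command([
  [[0, 0, 0, 0.03, 0, 0, 0], [0, 0, 0, 0, 0, 0, 0], [0, 0, 0, -0.2, 0, 0, 0], [0, 0, 0, -0.4, 0, 0, 0], [0, 0, 0, -0.8, 0, 0, 0], [0, 0, 0, -0.8, 0, 0, 0], [0, 0, 0, -0.8, 0, 0, 0], [0, 0, 0, 0, 0, 0, 0]],
])

```text
time_s: 50.42
eef_pos: [656.6, -10.0, 215.2]
ee_rot: [0.002, 0.761, 0.649, 0.002]
force: [-0.6, 0.6, -0.3]
grip_width: 0.001
grip_force: 0.0
```

```bash
python3 - <<'E'
from h import *
s=sense();print(s['force'],s['time_s'],s['eef_pos'])
c,im,_=shot('scene');cv2.imwrite('pics/s2.png',im[:,:,::-1])
cv2.imwrite('pics/s2c.png',cv2.resize(im[150:390,140:540,::-1],(800,480),interpolation=cv2.INTER_CUBIC))
E
```

```text
[-0.59965086  0.62316146 -0.26556723] 50.425 [656.574961   -10.02237654 215.17731871]
```

View pics/s2c.png

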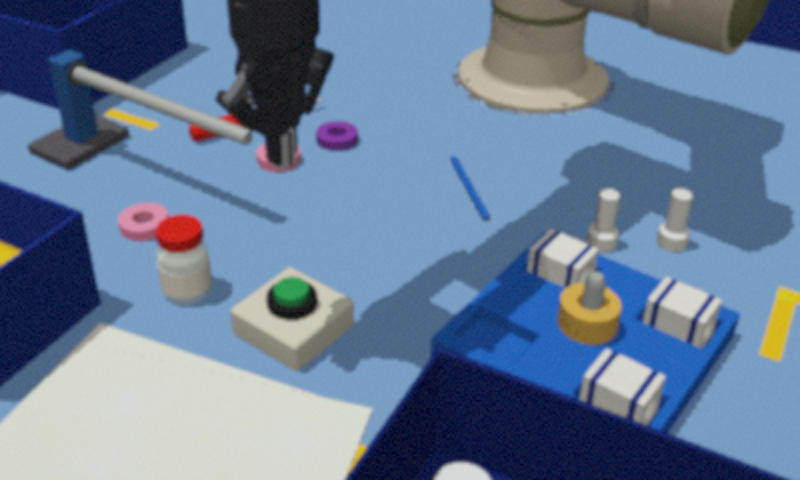

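The bar is empty. The three housings are seated around (563,258), (682,310) and (623,385), the rings are stacked at (590,310), the button at (292,291) is up again, and the jar at (184,258) stands.

```bash
python3 -c "
from rig import *
print(finish_job())"
```

```text
the job is handed in; nothing more can be done
None
```

The job is handed in at about 50 s of the 210 s limit: all three housings present lie in their own pockets, both brass rings are stacked on the spindle, the button was pressed fully down and released, and the flux jar is still standing; no result came back from the judging.

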